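# Lay out a wheel rebuild kit on the bench mat

### The arm

A 6-joint arm with a two-finger parallel gripper is mounted at the origin on the work surface. World frame = base frame: x ahead of the robot, y to its left, z up, the work surface at z = 0. Lengths are in mm, angles in rad, forces in N, time in s.
With the tool pointing down it reaches from about 250 to 775 mm from the base axis. Payload 4 kg.
Tool frame: the origin (TCP) lies midway between the tips of the shut fingers; the grasp point (between the pads) lies 19 mm behind it; z points along the fingers, y is the direction in which the jaws open and shut (so a half turn about z gives the same grasp; the last joint's range is limited). The gripper opens to 94 mm and grips with 3 to 60 N. Pads are 16 mm wide; open, the fingers measure 119 mm over their backs; the gripper's body (75 mm by 177 mm) begins 78 mm behind the grasp point.
Start: joints at [-1.356, 0.087, 1.371, -0, 1.684, -0.103], TCP at [171.86, -522.479, 205.506] pointing down, gripper open.
Joint ranges: [-3.1, 3.1], [-0.76, 2.03], [0.27, 2.55], [-1.08, 4.22], [0.17, 2.65], [-2.57, 2.57]. Speed limits (rad/s): [2.79, 2.79, 3.14, 3.14, 3.14, 3.14].

### API

Orientations are given as a rotation vector (axis times angle).
In Python, from station import manip gives the robot as it stands.
- The arm moves only by the shell command python3 -m creep 'ROWS' [OPENING]. ROWS is JSON, one flat list of numbers, 6 for each row, row after row: the shift along the world's x, y, z in mm, then the turn, a rotation vector about the world's x, y, z in degrees. A call has 1 to 10 rows; each row shifts and turns the pose as measured when the row begins; what a row does not reach is not made up. A row lasts 1/12 s, in which the tool goes at most 41.7 mm and 7.16 degrees, less where a joint would pass 70% of its speed; a pose out of reach is approached as far as the arm can. A call is refused whole if a number of a shift passes 41.7 or a number of a turn 7.16, either way. A call with a gripper value outside its range is refused whole. OPENING is the finger opening in mm, from 0 to 94, set as the call begins (- or left out, the last holds). The fingers move at their own pace and stop on an object; the grip force is fixed at half the most. Time passes only in rows, so rows that do not move let the fingers close. It gives the time, the measured TCP pose, the force and the opening at its end, in the units of the state.
- manip.state(): the state, without advancing time (a new reading comes with each control period).
- manip.read_camera(name): name is "side" or "top"; returns a dict with "color" (420x560x3 uint8, red, green, blue), "camera_matrix" (3x3 intrinsics, pixels), "R" (3x3) and "t" (3): a world point X has camera coordinates R X + t. Camera axes: x right, y down, z forward; pixel columns grow to the right and rows downward; lengths in mm; the calibration is good to about 2 mm. A picture is of the moment at which its call begins. There is no depth.
- manip.sign_off(): hands the job in, once; it reports no verdict.
The state is a dict: "time": time; "joint_pos": joint angles; "qd": joint speeds; "joint_torque": joint torques, N m; "eef_pos": TCP position; "eef_rot": TCP orientation; "wrist_force": force on the tool from outside, world axes, zero at the start; "ft_torque": the same for the moment, N m; "finger_gap": finger opening in mm.
Only numpy, scipy, OpenCV 4.12 (cv2) and the standard library are available. Lean on these libraries where they do the work, as an engineer would, in place of code of your own. Each camera call takes 0.05 s, during which the arm holds its last target.

### The job

Lay out the wheel kit on the grey mat, whose yellow-striped edge is the front: put the bearing flat on top of the wheel hub, centred, and the red cap centred on top of the bearing; stand the brass spacer midway between the hub and the sprocket; lay the axle nut directly in front of the spacer with a gap of about 30 mm; and put the blue carton directly behind the sprocket, lying flat as it does now, its long side parallel to the mat's long edges, again with a gap of about 30 mm. Leave everything released and at rest, and do not disturb the green tin or the screwdriver.

Things in the scene. Friction and masses are not known exactly. Their poses are not given: they have to be found in the camera images.
- mat: grey layout mat flat on the bench, 270 mm (its x) by 430 mm (its y), under 1 mm thick, a yellow stripe along one long edge. Fixed; it gives no step. Its +x axis points from the striped front edge to the back (roughly away from the robot), +y to its left. The origin is the point midway between hub and sprocket, 110 mm behind the outer rim of the striped edge, at bench height; hub and sprocket stand on its y axis, 140 mm to either side, which is on which side varies
- hub: bright aluminium wheel hub, fixed: round flange 110 mm across and 12 mm high with small dark spoke holes, and a raised round drum 74 mm across whose flat top is 30 mm above the bench, with a dark bore mark 20 mm across in the centre (no real hole). Origin at the centre of its underside, axes parallel to the mat's
- sprocket: dark steel toothed chain sprocket lying flat, fixed, 120 mm across the teeth, 12 mm thick, with five pale round marks. Origin at the centre of its underside, axes parallel to the mat's
- bearing_mid (a point): ball bearing, loose steel ring 52 mm in diameter, 15 mm high, with a black seal ring and dark bore mark on top (solid), lying flat. Point at its centre, half-way up (7.5 mm above its underside); z up
- cap_mid (a point): red plastic dust cap, loose, round, 34 mm in diameter (36 mm at the foot by looks), 18 mm high, standing on its flat foot. Point at its centre, half-way up (9 mm above its underside); z up
- spacer_mid (a point): brass spacer sleeve, loose, 32 mm in diameter, 45 mm high, standing upright. Point at its centre, half-way up (22.5 mm above its underside); z up
- nut_mid (a point): hexagonal steel axle nut, loose, 30 mm across flats (34.6 mm across corners), 16 mm high, lying flat. Point at its centre, half-way up (8 mm above its underside); its y axis is square to one pair of flats, z up
- carton_mid (a point): small blue carton with a white band across the top, loose and rigid, 40 mm (its x) by 60 mm (its y) by 35 mm high; the white band runs along the 60 mm length. Point at its centre, half-way up (17.5 mm above its underside); z up
- tin_mid (a point): green tin with a white lid, 56 mm in diameter, 45 mm high: not part of the job, leave it alone. It stands among the loose parts. Point at its centre, half-way up
- screwdriver_grip (a point): screwdriver with a black handle lying on the bench beyond the mat: not part of the job, leave it alone. Point in the middle of its handle
Things that resemble listed ones, but are neither listed nor needed, are in the scene too. Of the things that look like the part that bears cap_mid, the smaller one is meant.

How it is judged:
By the outcome, as a careful person would: the job done as asked, in the order asked, and still so for the second after the job is handed in, with the robot touching nothing.
It also fails if it takes over 128 s, if anything falls off the work surface, if the arm or the gripper's body presses on something with over 40 N, if the wrist force passes 120 N, or if a joint passes its speed limit or range.

## Working session

There is one attempt and no reset: what is moved stays moved. The work goes in short steps, Python scripts to look and compute and a shell command to move; the robot and the scene stay as the last step left them, time stands still between calls to the robot, and variables do not carry over. Pictures are saved under pics/ and viewed, and the job is handed in when it is done.

```bash
ls; mkdir -p pics; python3 - <<'E'
from station import manip
import cv2
print(manip.state())
for n in("top","side"):
    d=manip.read_camera(n); cv2.imwrite(f"pics/{n}0.png",d["color"][:,:,::-1]); print(n,d["camera_matrix"],d["R"],d["t"])
E
```

```text
pics
{'time': 0.0, 'joint_pos': array([-1.35606840e+00,  8.79407664e-02,  1.37225479e+00,  3.02587131e-05,
        1.68359696e+00, -1.03089652e-01]), 'qd': array([-2.38974774e-03,  2.22330454e-05,  1.14011684e-03,  1.07660376e-03,
       -5.32707702e-04, -3.47933041e-04]), 'joint_torque': array([-2.38946843e-03, -3.40181994e+01, -3.02430797e+01,  7.15910783e-02,
        3.29022040e-02, -1.56548085e-04]), 'eef_pos': array([ 171.76470344, -521.91027041,  204.31169186]), 'eef_rot': array([-3.09983903e+00, -4.96785655e-01,  1.45523016e-04]), 'wrist_force': array([0.51547577, 0.39651797, 1.18629906]), 'ft_torque': array([-0.028914  ,  0.01489098,  0.0297111 ]), 'finger_gap': 93.89634772586908}
top [[404.8748254    0.         277.71946837]
 [  0.         404.8748254  203.60432434]
 [  0.           0.           1.        ]] [[-0.05446625 -0.99850728 -0.00407945]
 [-0.96958939  0.05386421 -0.23873637]
 [ 0.23859974 -0.00904768 -0.97107585]] [ 44.78276037 569.87196407 839.93140312]
side [[397.81785849   0.         278.88186757]
 [  0.         397.81785849 211.64656097]
 [  0.           0.           1.        ]] [[-0.99627069 -0.08583553  0.00877336]
 [-0.0542019   0.54348846 -0.83766488]
 [ 0.06713319 -0.8350165  -0.54611407]] [575.22470991  43.2922206  922.05976761]
```

View pics/top0.png

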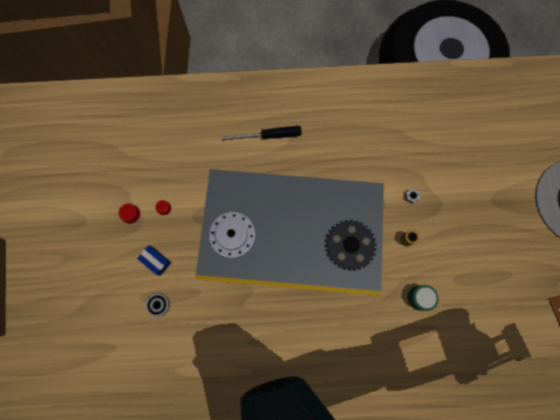

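View pics/side0.png

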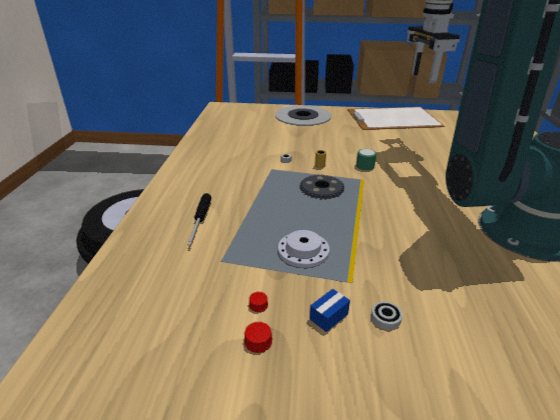

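The top view shows two red caps, the larger at (129,213) and the smaller at (163,207). The bearing is at (157,304), carton (154,260), nut (413,196), spacer (410,238), tin (424,297), hub (232,234) and sprocket (350,245). The smaller cap fits the description, so I'll confirm it in a crop.

```bash
python3 - <<'E'
import cv2,numpy as np
t=cv2.imread("pics/top0.png")
a=cv2.resize(t[185:325,105:195],None,fx=4.2,fy=4.2,interpolation=cv2.INTER_CUBIC)
b=cv2.resize(t[185:325,385:445],None,fx=4.2,fy=4.2,interpolation=cv2.INTER_CUBIC)
cv2.imwrite("pics/cropA.png",np.hstack([a,b]))
c=cv2.resize(t[160:300,190:390],None,fx=4,fy=4,interpolation=cv2.INTER_CUBIC)
cv2.imwrite("pics/cropB.png",c)
E
```

```text
(no output)
```

View pics/cropA.png

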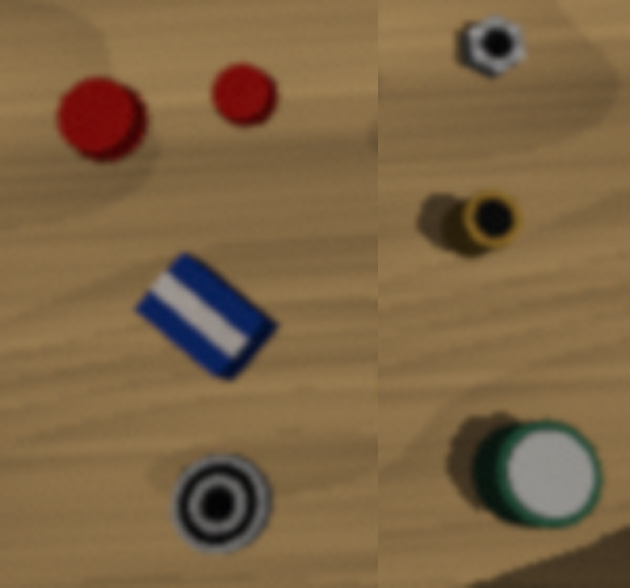

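View pics/cropB.png

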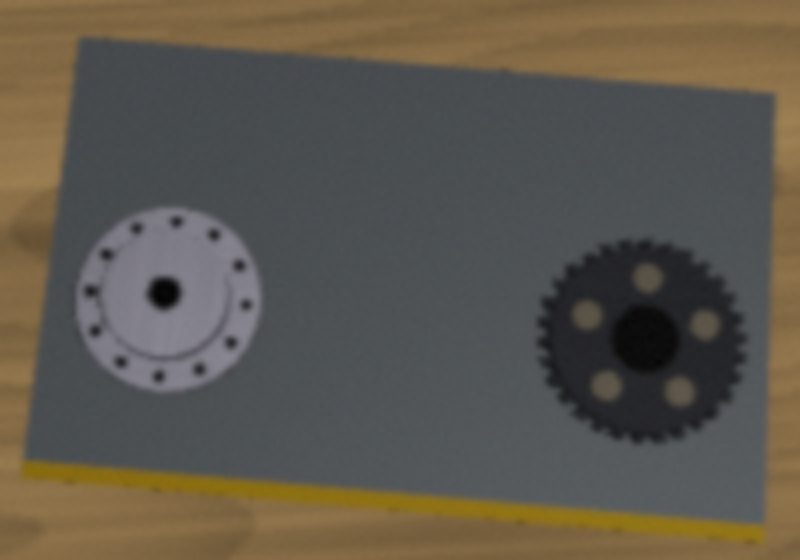

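Crop confirms: the smaller cap is at full-image (163,207), clearly smaller than the one at (129,213). Now I'll measure with both cameras.

```bash
cat > h.py <<'E'
import cv2,numpy as np
from scipy.optimize import least_squares
from station import manip
def cam(n):
    d=manip.read_camera(n); return d
def ray(d,uv,z):
    K,R,t=d["camera_matrix"],np.array(d["R"]),np.array(d["t"])
    v=R.T@np.linalg.solve(K,[uv[0],uv[1],1]); c=-R.T@t
    return (c+v*(z-c[2])/v[2])[:2]
def proj(d,X):
    p=(np.array(d["R"])@np.atleast_2d(X).T).T+d["t"]; q=(d["camera_matrix"]@p.T).T
    return q[:,:2]/q[:,2:]
def blob(d,mask,near,r=22,minA=8):
    m=np.zeros_like(mask);x,y=map(int,near)
    m[max(0,y-r):y+r+1,max(0,x-r):x+r+1]=mask[max(0,y-r):y+r+1,max(0,x-r):x+r+1]
    n,l,s,c=cv2.connectedComponentsWithStats(m)
    k=[i for i in range(1,n) if s[i,4]>=minA]
    if not k:return None
    b=min(k,key=lambda i:np.hypot(*(c[i]-near)))
    return c[b],s[b,4],(l==b).astype(np.uint8)
def bore(d,near,r=9,thr=None,w=6):
    # darkness-weighted centroid around near
    g=cv2.cvtColor(d["color"],cv2.COLOR_RGB2GRAY).astype(float)
    c=np.array(near,float)
    yy,xx=np.mgrid[0:g.shape[0],0:g.shape[1]]
    for _ in range(8):
        m=np.hypot(xx-c[0],yy-c[1])<w
        wgt=np.clip((thr or 50)-g,0,None)*m
        if wgt.sum()==0:return None
        c=np.array([(xx*wgt).sum(),(yy*wgt).sum()])/wgt.sum()
    return c
def hullcen(d,pts):
    h=cv2.convexHull(proj(d,pts).astype(np.float32)); m=cv2.moments(h)
    return np.array([m["m10"],m["m01"]])/m["m00"]
def cyl(x,y,r,z0,z1,n=48):
    a=np.linspace(0,2*np.pi,n,endpoint=False)
    return np.vstack([np.c_[x+r*np.cos(a),y+r*np.sin(a),0*a+z] for z in(z0,z1)])
def fitcyl(d,uv,r,z0,z1):
    s=least_squares(lambda p:hullcen(d,cyl(p[0],p[1],r,z0,z1))-uv,ray(d,uv,z1)); return s.x
E
python3 - <<'E'
from h import *
T=cam("top");S=cam("side")
hs={n:cv2.cvtColor(d["color"],cv2.COLOR_RGB2HSV).astype(int) for n,d in(("t",T),("s",S))}
D={"t":T,"s":S}
near=dict(t=dict(cap=(163,207),cap2=(129,213),carton=(154,260),tin=(424,297)),s=dict(cap=(258,301),cap2=(258,337),carton=(330,310),tin=(366,160)))
for k in"ts":
    d=D[k];H,Sa,V=[hs[k][...,i] for i in range(3)]
    red=(((H<6)|(H>172))&(Sa>150)&(V>45)).astype(np.uint8)
    for n,r,h in(("cap",17.5,18),("cap2",24,20)):
        b=blob(d,red,near[k][n]); print(k,n,b[0],b[1],fitcyl(d,b[0],r,0,h))
    for n,z,p in(("hub",30,dict(t=(231,233.3),s=(304,240))),("spr",12,dict(t=(351.3,244.5),s=(322,184))),("brg",15,dict(t=(156.9,304.8),s=(386.5,313))),("nut",16,dict(t=(413.5,195.5),s=(286,156))),("spacer",45,dict(t=(412,236.5),s=(321,152)))):
        c=bore(d,p[k],w=5 if n!="spr" else 9); print(k,n,c,None if c is None else ray(d,c,z))
for uv in((209.5,169.5),(383.75,183.5),(195.5,278.75),(380.75,295.25)): print("mat",ray(T,uv,0))
s=cv2.resize(S["color"][140:340,220:420],None,fx=3,fy=3,interpolation=cv2.INTER_CUBIC); cv2.imwrite("pics/sidecrop.png",s[:,:,::-1])
E
```

```text
t cap [162.73125 207.1875 ] 160 [592.61816567 288.2035906 ]
t cap2 [128.84364821 212.94136808] 307 [582.74651338 368.42659823]
t hub [230.66151468 232.75888717] [517.99813852 125.10519344]
t spr [350.79049577 244.22355495] [ 478.6877426  -151.91270726]
t brg [156.37433471 304.62152572] [366.41301876 297.97411735]
t nut [413.02741228 194.8870614 ] [ 588.00723145 -311.11151239]
t spacer [412.11669458 236.44946957] [ 484.28837947 -285.72737163]
s cap [258.04575163 301.66013072] 306 [590.00233317 290.145372  ]
s cap2 [257.71223022 337.00719424] 695 [580.28974999 368.40756608]
s hub [303.54507772 239.58238342] [514.82971558 125.83506967]
s spr [321.81041873 183.80613254] [ 474.22057909 -152.21948062]
s brg [386.99325726 311.86307054] [363.90071624 298.9600793 ]
s nut [285.65497076 155.73684211] [ 583.53030658 -310.05686525]
s spacer [320.54026846 151.78187919] [ 479.59529582 -286.00719792]
mat [684.57453643 176.53725298]
mat [ 624.66565587 -249.20071813]
mat [419.96914541 212.75227064]
mat [ 359.45969987 -211.16417901]
```

View pics/sidecrop.png

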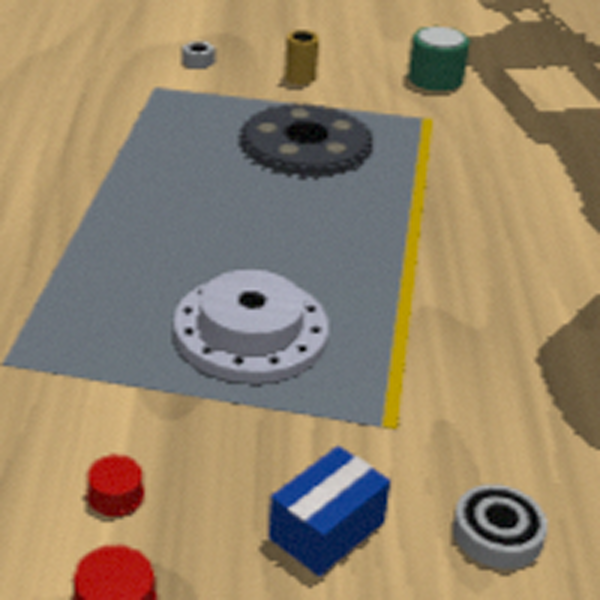

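Both views agree apart from a constant ~3–4 mm offset in x. I'll take the mean: hub (516.4,125.5), sprocket (476.5,−152.1), bearing (365,298.5). In the side crop the bearing sits right of the carton, well clear. Moving toward the bearing.

```bash
python3 -m creep '[31,25,0,0,0,0,31,25,0,0,0,0,31,25,0,0,0,0,31,25,0,0,0,0,31,25,0,0,0,0,31,25,0,0,0,0,31,25,0,0,0,0,31,25,0,0,0,0,31,25,0,0,0,0]' 70; python3 -m creep '[5,38,0,0,0,0,5,38,0,0,0,0,5,38,0,0,0,0,5,38,0,0,0,0,5,38,0,0,0,0,5,38,0,0,0,0,5,38,0,0,0,0,5,38,0,0,0,0]'
```

```text
time: 0.95
eef_pos: [452.6, -290.7, 201.2]
eef_rot: [-3.103, -0.467, 0.007]
wrist_force: [0.8, -1.1, -0.2]
finger_gap: 69.9
time: 1.62
eef_pos: [496.2, 27.7, 196.7]
eef_rot: [-3.1, -0.468, 0.011]
wrist_force: [1.4, -0.6, 0.2]
finger_gap: 70.0
```

```bash
python3 - <<'E'
import h,cv2,numpy as np
from h import *
for n in("top0","side0"):
    im=cv2.imread(f"pics/{n}.png")
    d=manip.read_camera(n[:-1]);d["color"]=im[:,:,::-1].copy()
    hsv=cv2.cvtColor(im,cv2.COLOR_BGR2HSV).astype(int);H,Sa,V=[hsv[...,i] for i in range(3)]
    blue=((H>100)&(H<130)&(Sa>130)).astype(np.uint8)
    c=(154,260) if n=="top0" else (330,310)
    m=np.zeros_like(blue);r=28;m[c[1]-r:c[1]+r,c[0]-r:c[0]+r]=blue[c[1]-r:c[1]+r,c[0]-r:c[0]+r]
    pts=cv2.findNonZero(m);hull=cv2.convexHull(pts);M=np.zeros_like(m);cv2.fillConvexPoly(M,hull,1)
    Mb=cv2.GaussianBlur(M.astype(np.float32),(0,0),1)
    def res(p):
        co,si=np.cos(p[2]),np.sin(p[2]);P=[]
        for z in(0,35):
            for a,b in((-20,-30),(-20,30),(20,30),(20,-30)): P.append((p[0]+a*co-b*si,p[1]+a*si+b*co,z))
        q=cv2.convexHull(proj(d,np.array(P)).astype(np.float32))
        I=np.zeros_like(m);cv2.fillConvexPoly(I,np.round(q*16).astype(np.int32),1,shift=4)
        return float(((cv2.GaussianBlur(I.astype(np.float32),(0,0),1)-Mb)**2).sum())
    from scipy.optimize import minimize
    x0=ray(d,np.array(c,float),20)
    best=min((minimize(res,[x0[0],x0[1],a],method="Nelder-Mead",options=dict(initial_simplex=[[x0[0],x0[1],a],[x0[0]+8,x0[1],a],[x0[0],x0[1]+8,a],[x0[0],x0[1],a+.3]])) for a in np.arange(0,3.1,.5)),key=lambda r:r.fun)
    print(n,best.x[:2],np.degrees(best.x[2])%180,best.fun)
E
```

```text
top0 [466.46062371 304.81076299] 142.47410981492757 34.351646423339844
side0 [463.80848733 304.70648646] 139.46220333723355 23.43655776977539
```

```bash
python3 -m creep '[-16,34,0,0,0,0,-16,34,0,0,0,0,-16,34,0,0,0,0,-16,34,0,0,0,0,-16,34,0,0,0,0,-16,34,0,0,0,0,-16,34,0,0,0,0,-10,17,-20,0,0,0,0,0,-30,0,0,0]'; python3 -m creep '[0,0,-30,0,0,0,0,0,0,0,0,0,0,0,0,0,0,0]'
```

```text
time: 2.47
eef_pos: [373.1, 292.1, 150.3]
eef_rot: [-3.095, -0.469, -0.008]
wrist_force: [-0.7, 0.4, -0.1]
finger_gap: 70.0
time: 2.72
eef_pos: [369.6, 290.5, 114.2]
eef_rot: [-3.099, -0.475, 0.006]
wrist_force: [0.4, 0.7, 0.8]
finger_gap: 69.7
```

```bash
python3 -m creep '[-4.5,8,-15,0,0,0,0,0,-30,0,0,0,0,0,-20,0,0,0,0,0,0,0,0,0,0,0,0,0,0,0]'; python3 - <<'E'
from h import *
for n in("top","side"):
    d=cam(n);c=d["color"]
    a=(90,240,210,340) if n=="top" else (330,260,460,360)
    cv2.imwrite(f"pics/b1_{n}.png",cv2.resize(c[a[1]:a[3],a[0]:a[2]],None,fx=5,fy=5)[:,:,::-1])
E
```

```text
time: 3.13
eef_pos: [372.2, 298.4, 56.6]
eef_rot: [-3.096, -0.465, -0.014]
wrist_force: [0.4, 0.6, 0.6]
finger_gap: 69.9
```

View pics/b1_side.png

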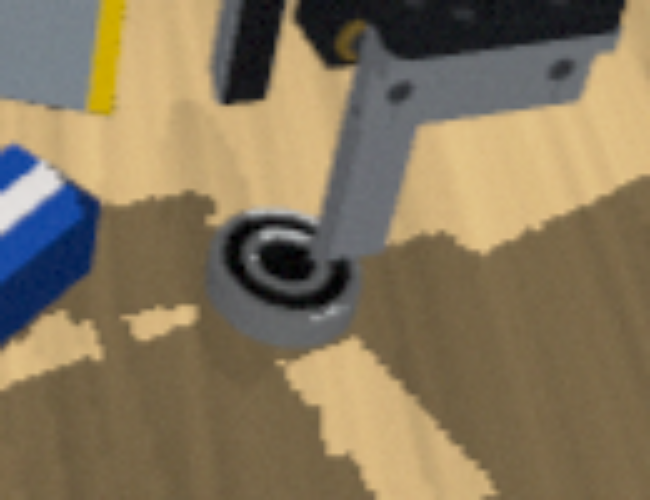

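The side crop shows the fingers straddling the bearing. Correcting x and descending.

```bash
python3 -m creep '[-7,0,-10,0,0,0,0,0,-15,0,0,0,0,0,0,0,0,0,0,0,0,0,0,0]'; python3 -c "
from station import manip
for i in range(2): print(manip.state()['eef_pos'],manip.state()['qd'])"
```

```text
time: 3.57
eef_pos: [368.8, 300.6, 37.5]
eef_rot: [-3.091, -0.461, -0.033]
wrist_force: [0.3, -0.0, 0.9]
finger_gap: 69.9
[368.76351603 300.6281244   37.54290741] [ 1.32011493e-03 -4.75483689e-04  1.78172031e-02 -3.75613025e-05
 -2.41891605e-04  1.44455448e-03]
[368.76351603 300.6281244   37.54290741] [ 1.32011493e-03 -4.75483689e-04  1.78172031e-02 -3.75613025e-05
 -2.41891605e-04  1.44455448e-03]
```

```bash
cat > w.py <<'E'
import sys,numpy as np
from scipy.spatial.transform import Rotation as Ro
from station import manip
# w.py x y z jawdeg(mod 180)
a=[float(v) for v in sys.argv[1:]]
s=manip.state();R=Ro.from_rotvec(s["eef_rot"]);m=R.as_matrix()
j=np.degrees(np.arctan2(m[1,1],m[0,1]))
print("pos",s["eef_pos"].round(1),"jaw",round(j%180,1),"toolz",m[:,2].round(3),"gap",round(s["finger_gap"],1),"F",s["wrist_force"].round(1),"q6",s["joint_pos"][5].round(2),"t",round(s["time"],2))
if a:
    dj=((a[3]-j+90)%180)-90; t=np.radians(j+dj); y=np.array([np.cos(t),np.sin(t),0]);z=np.array([0,0,-1.])
    Rt=np.c_[np.cross(y,z),y,z]
    print("need shift",(np.array(a[:3])-s["eef_pos"]).round(1),"turn deg",np.degrees((Ro.from_matrix(Rt)*R.inv()).as_rotvec()).round(2))
E
python3 w.py 365 298.5 5 107
```

```text
pos [368.8 300.6  37.5] jaw 107.0 toolz [ 0.018  0.019 -1.   ] gap 69.9 F [ 0.3 -0.   0.9] q6 1.83 t 3.57
need shift [ -3.8  -2.1 -32.5] turn deg [-1.08  1.05  0.02]
```

```bash
python3 -m creep '[-4,-2,-8,-1.1,1,0,0,0,-8,0,0,0,0,0,-8,0,0,0,0,0,0,0,0,0]'; python3 w.py 365 298.5 5 107
```

```text
time: 3.9
eef_pos: [365.4, 299.5, 14.2]
eef_rot: [3.107, 0.464, 0.005]
wrist_force: [0.3, -0.7, -0.0]
finger_gap: 69.8
pos [365.4 299.5  14.2] jaw 107.0 toolz [ 0.003  0.    -1.   ] gap 69.8 F [ 0.3 -0.7 -0. ] q6 1.84 t 3.9
need shift [-0.4 -1.  -9.2] turn deg [-0.02  0.17  0.  ]
```

```bash
python3 -m creep '[-0.4,-1,-5,0,0,0,0,0,-5,0,0,0,0,0,0,0,0,0]'; python3 w.py 365 298.5 5 107; python3 -m creep '[0,0,0,0,0,0,0,0,0,0,0,0,0,0,0,0,0,0,0,0,0,0,0,0,0,0,0,0,0,0,0,0,0,0,0,0]' 0;python3 w.py 365 298.5 5 107; 
```

```text
time: 4.15
eef_pos: [364.7, 298.3, 2.5]
eef_rot: [3.106, 0.464, 0.003]
wrist_force: [-0.8, -0.2, 0.0]
finger_gap: 70.2
pos [364.7 298.3   2.5] jaw 107.0 toolz [ 0.002 -0.    -1.   ] gap 70.2 F [-0.8 -0.2  0. ] q6 1.84 t 4.15
need shift [0.3 0.2 2.5] turn deg [ 0.02  0.11 -0.01]
time: 4.65
eef_pos: [364.5, 298.0, 2.2]
eef_rot: [3.106, 0.464, 0.002]
wrist_force: [-0.6, 0.1, -0.7]
finger_gap: 51.2
pos [364.5 298.    2.2] jaw 107.0 toolz [ 0.001 -0.001 -1.   ] gap 51.2 F [-0.6  0.1 -0.7] q6 1.84 t 4.65
need shift [0.5 0.5 2.8] turn deg [0.05 0.08 0.01]
```

Bearing gripped (51 mm). Lifting, then checking.

```bash
python3 -m creep '[0,0,15,0,0,0,0,0,30,0,0,0,0,0,30,0,0,0,0,0,20,0,0,0,30,-34,0,0,0,0,30,-34,0,0,0,0,30,-34,0,0,0,0,30,-34,0,0,0,0,30,-34,0,0,0,0]'; python3 -m creep '[0,0,0,0,0,0,0,0,0,0,0,0]'; python3 w.py 516.4 125.5 40 107
```

```text
time: 5.4
eef_pos: [500.4, 140.5, 101.7]
eef_rot: [-3.101, -0.494, -0.001]
wrist_force: [1.0, 1.2, -0.6]
finger_gap: 51.2
time: 5.57
eef_pos: [505.2, 133.6, 101.6]
eef_rot: [3.103, 0.478, 0.004]
wrist_force: [0.2, 0.3, -0.6]
finger_gap: 50.9
pos [505.2 133.6 101.6] jaw 107.5 toolz [ 0.003 -0.002 -1.   ] gap 50.9 F [ 0.2  0.3 -0.6] q6 1.42 t 5.57
need shift [ 11.2  -8.1 -61.6] turn deg [ 0.09  0.18 -0.52]
```

```bash
python3 -m creep '[11,-8,-10,0,0,0,0,0,-20,0,0,0,0,0,-20,0,0,0,0,0,0,0,0,0,0,0,0,0,0,0]'; python3 w.py 516.4 125.5 33 107
python3 - <<'E'
from h import *
s=manip.state()["eef_pos"]
for n in("top","side"):
    d=cam(n);c=d["color"].copy()
    p=proj(d,cyl(s[0],s[1],26,s[2]-2.2,s[2]+12.8,96)) ; cv2.imwrite
    a=(180,180,300,290) if n=="top" else (240,180,370,290)
    im=cv2.resize(c[a[1]:a[3],a[0]:a[2]],None,fx=5,fy=5)[:,:,::-1].copy()
    for q in p: cv2.circle(im,tuple(np.round((q-a[:2]+.5)*5).astype(int)),1,(0,255,0),-1)
    cv2.imwrite(f"pics/b2_{n}.png",im)
E
```

```text
time: 5.98
eef_pos: [515.5, 127.7, 51.2]
eef_rot: [3.104, 0.48, 0.007]
wrist_force: [0.9, 1.0, -0.6]
finger_gap: 51.5
pos [515.5 127.7  51.2] jaw 107.6 toolz [ 0.004 -0.    -1.   ] gap 51.5 F [ 0.9  1.  -0.6] q6 1.4 t 5.98
need shift [  0.9  -2.2 -18.2] turn deg [ 0.01  0.26 -0.6 ]
```

View pics/b2_side.png

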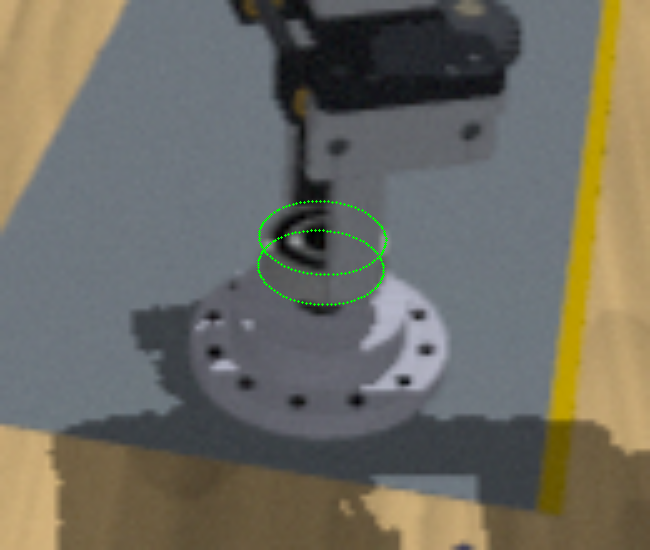

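View pics/b2_top.png

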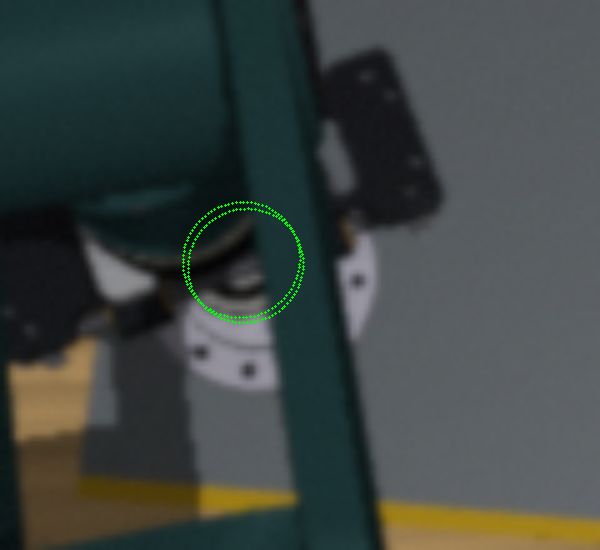

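The bearing projects where the robot says, above the hub. Lowering gently.

```bash
python3 -m creep '[0.9,-2.2,-5,0,0,-0.6,0,0,-5,0,0,0,0,0,-3,0,0,0,0,0,0,0,0,0]'; python3 w.py 516.4 125.5 32.5 107
```

```text
time: 6.42
eef_pos: [518.5, 126.9, 41.7]
eef_rot: [3.106, 0.466, 0.019]
wrist_force: [-1.1, -0.4, -0.8]
finger_gap: 51.3
pos [518.5 126.9  41.7] jaw 107.1 toolz [ 0.012  0.001 -1.   ] gap 51.3 F [-1.1 -0.4 -0.8] q6 1.41 t 6.42
need shift [-2.1 -1.4 -9.2] turn deg [-0.05  0.7  -0.07]
```

```bash
python3 -m creep '[-2,-1.4,-4,0,0.7,0,0,0,-4,0,0,0,0,0,0,0,0,0,0,0,0,0,0,0]'; python3 w.py 516.4 125.5 32.5 107
```

```text
time: 6.75
eef_pos: [516.8, 125.4, 33.5]
eef_rot: [-3.106, -0.466, -0.0]
wrist_force: [-0.4, 0.3, -0.9]
finger_gap: 51.1
pos [516.8 125.4  33.5] jaw 107.1 toolz [-0.     0.001 -1.   ] gap 51.1 F [-0.4  0.3 -0.9] q6 1.4 t 6.75
need shift [-0.4  0.1 -1. ] turn deg [-0.06 -0.01 -0.06]
```

```bash
python3 -m creep '[-0.4,0,-1.2,0,0,0,0,0,0,0,0,0,0,0,0,0,0,0]'; python3 w.py 516.4 125.5 32.5 107; python3 -m creep '[0,0,0,0,0,0,0,0,0,0,0,0,0,0,0,0,0,0,0,0,0,0,0,0]' 60; python3 -m creep '[0,0,5,0,0,0,0,0,20,0,0,0,0,0,40,0,0,0,0,0,40,0,0,0,0,0,40,0,0,0]'; python3 w.py
```

```text
time: 7.0
eef_pos: [516.7, 125.3, 32.4]
eef_rot: [-3.106, -0.465, -0.001]
wrist_force: [-0.2, -0.6, -1.0]
finger_gap: 51.2
pos [516.7 125.3  32.4] jaw 107.0 toolz [ 0.     0.001 -1.   ] gap 51.2 F [-0.2 -0.6 -1. ] q6 1.4 t 7.0
need shift [-0.3  0.2  0.1] turn deg [-0.06  0.02 -0.04]
time: 7.33
eef_pos: [517.5, 125.4, 33.5]
eef_rot: [-3.106, -0.465, -0.004]
wrist_force: [0.4, -0.3, 0.2]
finger_gap: 59.9
time: 7.75
eef_pos: [508.4, 124.2, 172.4]
eef_rot: [-3.105, -0.465, 0.036]
wrist_force: [1.0, 0.1, -0.2]
finger_gap: 59.9
pos [508.4 124.2 172.4] jaw 107.0 toolz [-0.023 -0.002 -1.   ] gap 59.9 F [ 1.   0.1 -0.2] q6 1.4 t 7.75
```

```bash
python3 -m creep '[16,33,0,0,0,0,16,33,0,0,0,0,16,33,0,0,0,0,16,33,0,0,0,0,16,33,0,0,0,0,0,0,0,0,0,0]' 54; python3 w.py 591.3 289.2 60 107
python3 - <<'E'
from h import *
for n in("top","side"):
    d=cam(n);c=d["color"].copy()
    a=(180,180,300,290) if n=="top" else (240,180,370,290)
    im=cv2.resize(c[a[1]:a[3],a[0]:a[2]],None,fx=5,fy=5,interpolation=cv2.INTER_CUBIC)[:,:,::-1].copy()
    cv2.imwrite(f"pics/b3_{n}.png",im)
E
```

```text
time: 8.25
eef_pos: [597.9, 295.6, 192.7]
eef_rot: [-3.105, -0.454, -0.016]
wrist_force: [-1.2, -0.7, -0.3]
finger_gap: 53.9
pos [597.9 295.6 192.7] jaw 106.7 toolz [ 0.01   0.005 -1.   ] gap 53.9 F [-1.2 -0.7 -0.3] q6 1.65 t 8.25
need shift [  -6.6   -6.4 -132.7] turn deg [-0.27  0.55  0.35]
```

View pics/b3_side.png

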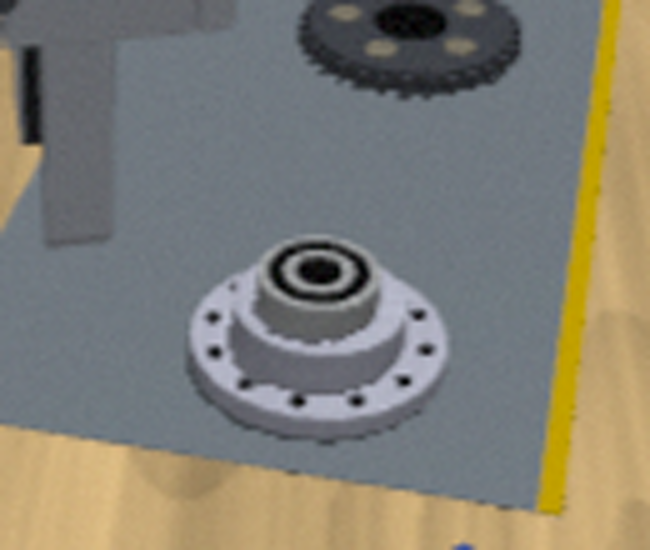

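View pics/b3_top.png

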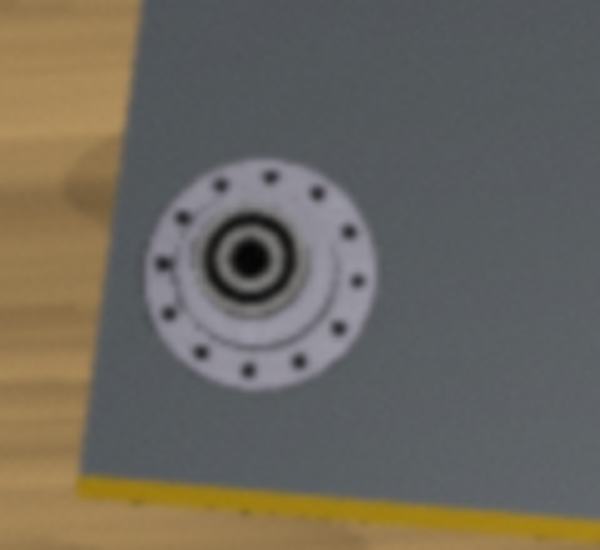

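The bearing is flat on the drum (side crop ~(318,270)). I'll measure its centring against the hub.

```bash
python3 - <<'E'
from h import *
for n,p,hb in(("top",(230,231.5),(517.998,125.105)),("side",(303.6,234),(514.83,125.835))):
    d=cam(n);c=bore(d,p,w=4 if n=="top" else 4);x=ray(d,c,45);print(n,c,x,x-hb)
E
```

```text
top [229.5992278  231.24942085] [518.93880063 125.73712653] [0.94080063 0.63212653]
side [303.5218254  233.92063492] [515.50223563 126.27425891] [0.67223563 0.43925891]
```

Centred within 1 mm in both views. Now the cap.

```bash
python3 -m creep '[-6.5,-6.5,-20,-0.3,0.5,0,0,0,-30,0,0,0,0,0,-30,0,0,0,0,0,-20,0,0,0,0,0,0,0,0,0,0,0,0,0,0,0]' ; python3 w.py 591.3 289.2 40 107
```

```text
time: 8.95
eef_pos: [589.1, 273.2, 100.7]
eef_rot: [3.108, 0.43, 0.02]
wrist_force: [1.1, 0.5, 0.2]
finger_gap: 54.0
pos [589.1 273.2 100.7] jaw 105.8 toolz [ 0.013 -0.002 -1.   ] gap 54.0 F [1.1 0.5 0.2] q6 1.65 t 8.95
need shift [  2.2  16.  -60.7] turn deg [0.1  0.75 1.24]
```

```bash
python3 -m creep '[2,16,-10,0,0.7,1.2,0,0,-12,0,0,0,0,0,-12,0,0,0,0,0,0,0,0,0,0,0,0,0,0,0]' ; python3 w.py 591.3 289.2 30 107
```

```text
time: 9.37
eef_pos: [594.1, 285.8, 73.6]
eef_rot: [3.107, 0.455, 0.018]
wrist_force: [-0.2, 0.1, 0.1]
finger_gap: 54.1
pos [594.1 285.8  73.6] jaw 106.7 toolz [ 0.012  0.    -1.   ] gap 54.1 F [-0.2  0.1  0.1] q6 1.64 t 9.37
need shift [ -2.8   3.4 -43.6] turn deg [-0.03  0.67  0.33]
```

```bash
python3 -m creep '[-2.8,3.4,-10,0,0.7,0.3,0,0,-12,0,0,0,0,0,-12,0,0,0,0,0,-10,0,0,0,0,0,0,0,0,0]' ; python3 w.py 591.3 289.2 30 107;  python3 -m creep '[0,0,0,0,0,0,0,0,0,0,0,0]' ; python3 w.py 591.3 289.2 5 107
```

```text
time: 9.78
eef_pos: [591.7, 288.6, 27.6]
eef_rot: [-3.106, -0.462, -0.003]
wrist_force: [0.2, 0.2, -1.5]
finger_gap: 54.0
pos [591.7 288.6  27.6] jaw 106.9 toolz [ 0.002  0.001 -1.   ] gap 54.0 F [ 0.2  0.2 -1.5] q6 1.64 t 9.78
need shift [-0.4  0.6  2.4] turn deg [-0.07  0.1   0.07]
time: 9.95
eef_pos: [590.6, 288.2, 25.4]
eef_rot: [-3.107, -0.462, 0.003]
wrist_force: [0.9, 0.2, -0.5]
finger_gap: 53.9
pos [590.6 288.2  25.4] jaw 106.9 toolz [-0.002 -0.    -1.   ] gap 53.9 F [ 0.9  0.2 -0.5] q6 1.64 t 9.95
need shift [  0.7   1.  -20.4] turn deg [ 0.   -0.09  0.07]
```

```bash
python3 -m creep '[0.7,1,-10,0,0,0,0,0,-9,0,0,0,0,0,0,0,0,0,0,0,0,0,0,0]' ; python3 w.py 591.3 289.2 5 107;  python3 -m creep '[0,0,0,0,0,0,0,0,0,0,0,0,0,0,0,0,0,0,0,0,0,0,0,0,0,0,0,0,0,0]' 0 ; python3 w.py
```

```text
time: 10.28
eef_pos: [592.1, 289.7, 5.4]
eef_rot: [-3.107, -0.463, -0.001]
wrist_force: [-0.4, 0.2, 1.0]
finger_gap: 54.1
pos [592.1 289.7   5.4] jaw 106.9 toolz [ 0.     0.001 -1.   ] gap 54.1 F [-0.4  0.2  1. ] q6 1.64 t 10.28
need shift [-0.8 -0.5 -0.4] turn deg [-0.03  0.02  0.06]
time: 10.7
eef_pos: [592.6, 289.8, 6.1]
eef_rot: [-3.107, -0.463, -0.002]
wrist_force: [1.3, 0.1, -1.1]
finger_gap: 32.6
pos [592.6 289.8   6.1] jaw 106.9 toolz [ 0.001  0.001 -1.   ] gap 32.6 F [ 1.3  0.1 -1.1] q6 1.64 t 10.7
```

Cap gripped. Lift and carry to above the bearing.

```bash
python3 -m creep '[0,0,15,0,0,0,0,0,30,0,0,0,0,0,30,0,0,0,0,0,20,0,0,0,-15,-33,0,0,0,0,-15,-33,0,0,0,0,-15,-33,0,0,0,0,-15,-33,0,0,0,0,-15,-33,0,0,0,0]'; python3 -m creep '[0,0,0,0,0,0,0,0,0,0,0,0]'; python3 w.py 518.2 126.1 51.1 107
```

```text
time: 11.45
eef_pos: [516.3, 125.7, 105.8]
eef_rot: [-3.103, -0.479, -0.011]
wrist_force: [0.5, -0.4, 0.3]
finger_gap: 33.5
time: 11.62
eef_pos: [513.6, 120.0, 106.5]
eef_rot: [3.106, 0.468, 0.011]
wrist_force: [0.8, -0.2, -1.4]
finger_gap: 33.3
pos [513.6 120.  106.5] jaw 107.1 toolz [ 0.007  0.001 -1.   ] gap 33.3 F [ 0.8 -0.2 -1.4] q6 1.39 t 11.62
need shift [  4.6   6.1 -55.4] turn deg [-0.05  0.38 -0.14]
```

```bash
python3 -m creep '[4.6,6,-10,0,0.4,0,0,0,-10,0,0,0,0,0,-10,0,0,0,0,0,0,0,0,0,0,0,0,0,0,0]'; python3 w.py 518.2 126.1 51.1 107;
```

```text
time: 12.03
eef_pos: [520.2, 130.0, 73.2]
eef_rot: [-3.103, -0.473, -0.0]
wrist_force: [-0.1, -0.1, -0.5]
finger_gap: 33.0
pos [520.2 130.   73.2] jaw 107.3 toolz [-0.     0.002 -1.   ] gap 33.0 F [-0.1 -0.1 -0.5] q6 1.41 t 12.03
need shift [ -2.   -3.9 -22.1] turn deg [-0.14 -0.   -0.33]
```

```bash
python3 -m creep '[-2,-3.9,-8,0,0,-0.3,0,0,-5,0,0,0,0,0,0,0,0,0,0,0,0,0,0,0]'; python3 w.py 518.2 126.1 51.1 107;
```

```text
time: 12.37
eef_pos: [517.5, 127.3, 56.9]
eef_rot: [-3.104, -0.468, 0.005]
wrist_force: [0.6, -0.7, -0.4]
finger_gap: 33.5
pos [517.5 127.3  56.9] jaw 107.2 toolz [-0.004  0.002 -1.   ] gap 33.5 F [ 0.6 -0.7 -0.4] q6 1.4 t 12.37
need shift [ 0.7 -1.2 -5.8] turn deg [-0.12 -0.2  -0.15]
```

```bash
python3 -m creep '[0.7,-1.2,-4,-0.1,-0.2,-0.1,0,0,0,0,0,0,0,0,0,0,0,0]'; python3 w.py 518.2 126.1 51.1 107;
```

```text
time: 12.62
eef_pos: [518.6, 125.9, 53.0]
eef_rot: [-3.107, -0.465, -0.002]
wrist_force: [0.1, 0.4, 0.2]
finger_gap: 32.5
pos [518.6 125.9  53. ] jaw 107.0 toolz [ 0.001  0.    -1.   ] gap 32.5 F [0.1 0.4 0.2] q6 1.41 t 12.62
need shift [-0.4  0.2 -1.9] turn deg [-0.01  0.08 -0.03]
```

```bash
python3 -m creep '[-0.4,0.2,-1.8,0,0,0,0,0,0,0,0,0,0,0,0,0,0,0]'; python3 w.py 518.2 126.1 51.1 107;python3 -m creep '[0,0,0,0,0,0,0,0,0,0,0,0,0,0,0,0,0,0,0,0,0,0,0,0]' 50; python3 w.py;  python3 -m creep '[0,0,5,0,0,0,0,0,20,0,0,0,0,0,40,0,0,0,0,0,40,0,0,0,0,0,20,0,0,0]'
```

```text
time: 12.87
eef_pos: [518.6, 126.0, 51.8]
eef_rot: [-3.107, -0.465, -0.005]
wrist_force: [1.3, 0.0, 0.7]
finger_gap: 33.1
pos [518.6 126.   51.8] jaw 107.0 toolz [ 0.003  0.    -1.   ] gap 33.1 F [1.3 0.  0.7] q6 1.41 t 12.87
need shift [-0.4  0.1 -0.7] turn deg [-0.03  0.17 -0.01]
time: 13.2
eef_pos: [519.2, 126.0, 52.6]
eef_rot: [3.107, 0.465, 0.007]
wrist_force: [-0.1, 0.1, -0.5]
finger_gap: 50.1
pos [519.2 126.   52.6] jaw 107.0 toolz [ 0.005  0.001 -1.   ] gap 50.1 F [-0.1  0.1 -0.5] q6 1.41 t 13.2
time: 13.62
eef_pos: [512.5, 125.2, 175.0]
eef_rot: [-3.107, -0.464, 0.021]
wrist_force: [0.3, 1.1, 1.2]
finger_gap: 50.2
```

```bash
python3 -m creep '[-3,-37,0,0,0,0,-3,-37,0,0,0,0,-3,-37,0,0,0,0,-3,-37,0,0,0,0,-3,-37,0,0,0,0,-3,-37,0,0,0,0,-3,-37,0,0,0,0,-3,-37,0,0,0,0,-3,-37,0,0,0,0,-3,-30,0,0,0,0]'; python3 -m creep '[0,0,0,0,0,0,0,0,0,0,0,0]'; python3 w.py 481.9 -285.9 90 107
python3 - <<'E'
from h import *
from scipy.optimize import minimize
for n,near,hb in(("top",(229,230),(517.998,125.105)),("side",(303.6,225),(514.83,125.835))):
    d=cam(n);c=d["color"]
    hsv=cv2.cvtColor(c,cv2.COLOR_RGB2HSV).astype(int);H,Sa,V=[hsv[...,i] for i in range(3)]
    red=(((H<6)|(H>172))&(Sa>150)&(V>45)).astype(np.uint8)
    b=blob(d,red,near);x=fitcyl(d,b[0],17.5,45,63);print(n,b[0],b[1],x,x-hb)
    a=(180,180,300,290) if n=="top" else (240,180,370,290)
    cv2.imwrite(f"pics/c3_{n}.png",cv2.resize(c[a[1]:a[3],a[0]:a[2]],None,fx=4,fy=4,interpolation=cv2.INTER_CUBIC)[:,:,::-1])
    cv2.imwrite(f"pics/full3_{n}.png",c[:,:,::-1])
i=[cv2.imread(f"pics/c3_{n}.png") for n in("top","side")]
cv2.imwrite("pics/c3.png",np.hstack([cv2.resize(q,(400,360)) for q in i]))
E
```

```text
time: 14.45
eef_pos: [484.9, -245.7, 192.6]
eef_rot: [3.099, 0.49, 0.025]
wrist_force: [0.8, 0.4, 0.4]
finger_gap: 49.8
time: 14.62
eef_pos: [483.4, -252.2, 192.9]
eef_rot: [3.099, 0.475, 0.024]
wrist_force: [-0.1, 0.7, 0.6]
finger_gap: 49.7
pos [ 483.4 -252.2  192.9] jaw 107.4 toolz [ 0.016 -0.004 -1.   ] gap 49.7 F [-0.1  0.7  0.6] q6 0.68 t 14.62
need shift [  -1.5  -33.7 -102.9] turn deg [ 0.23  0.91 -0.43]
top [229.43778802 230.9078341 ] 217 [517.9904589  124.91584612] [-0.0075411  -0.18915388]
side [303.425 231.   ] 240 [516.05385154 128.6239962 ] [1.22385154 2.7889962 ]
```

View pics/c3.png

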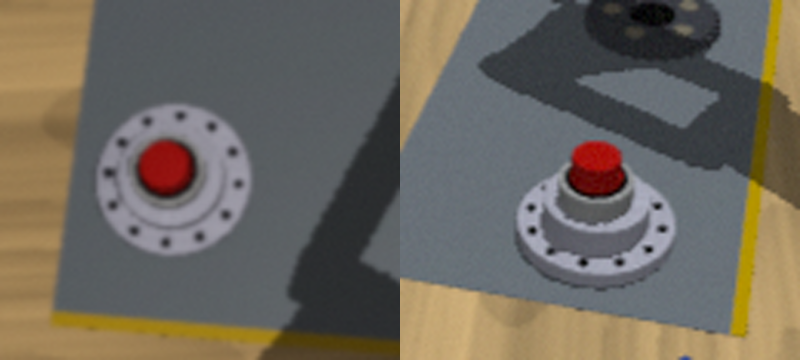

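Cap on the bearing, upright; top view offset ~0 mm. In the side view a red reflection biases the mask, so I'll recheck at the end. Next: spacer.

```bash
python3 -m creep '[-1.5,-33,-10,0.2,0.9,-0.4,0,0,-20,0,0,0,0,0,-20,0,0,0,0,0,-20,0,0,0,0,0,0,0,0,0,0,0,0,0,0,0]' 54; python3 w.py 481.9 -285.9 70 107
```

```text
time: 15.22
eef_pos: [486.4, -275.9, 124.6]
eef_rot: [3.101, 0.49, 0.009]
wrist_force: [-0.6, -0.3, 0.2]
finger_gap: 54.1
pos [ 486.4 -275.9  124.6] jaw 107.9 toolz [ 0.006 -0.001 -1.   ] gap 54.1 F [-0.6 -0.3  0.2] q6 0.64 t 15.22
need shift [ -4.5 -10.  -54.6] turn deg [ 0.08  0.36 -0.94]
```

```bash
python3 - <<'E'
from h import *
for n,near in(("top",(229.4,230)),("side",(303.4,227))):
    d=cam(n);c=d["color"].astype(int)
    s=c[int(near[1])-14:int(near[1])+16,int(near[0])-12:int(near[0])+13,0]
    if n=="side":
        for r in s[::1]: print(' '.join('%3d'%v for v in r))
E
```

```text
103 103 106 103 106 105 104 101 108 106 104 106 103 104 105 103 105 105 103 101  97  76  57  56  54
108 102 104 107 104 105 106 102 104 104 104 104 104 104 106 105 104 104 105 105 105 101 102  75  59
106 105 104 105 104 102 102 104 108 105 103 104 103 104 100 106 103 106 108 107 104 104 103 100  98
107 102 104 105 106 107 104 105 105 105 104 106 103 104 109 105 104 104 103 106 105 104 104 105 105
105 103 107 106 105 102 102 106 106 104 102 101 104 102 105 104 106 105 102 105 104 103 105 103 105
105 105 107 104 107 105 105 105 106 103 106 103 104 106 104 104 103 103 106 106 100 105 106 102 107
105 104 106 106 104 102 106 104 104 102 101 104 106 105 106 105 106 106 104 104 107 104 101 106 105
104 105 102 107 105 108 104 101 105 105 105 106 105 104 105 105 104 104 105 106 103 104 101 107 103
104 105 103 106 103 103 104 104 105 104 104 103 103 104 105 105 105 105 103 105 102 104 105 107 103
103 106 103 105 106 107 100 107 104 106 103 105 106 102 104 103 105 105 106 106 106 105 103 102 103
103 107 104 105 104 105 106 108 121 141 157 162 160 164 155 148 132 111 103 105 108 107 107 100 105

[... 1199 characters left out ...]

124 135 147  92  20  55  87  94  93  94  96  94  97 103  97  97  96  94  92  99  66  16  84 136 144
120 105 141 128  68  24  62  86  96  95  97  95  98  98  98  97  97  94  94  71  28  62 123 149 136
107  80 111 139 144  92  25  39  68  88  99  98 100  99  99 100  85  69  46  25  62 123 148 126 104
118  81  83 102 132 144 125  68  31  41  43  46  49  49  47  43  38  27  60 119 145 139 118  98  96
 92  78  82  83  94 108 128 140 144 123  83  55  72  79  78  75  97 131 140 152 144 111  90  86 110
 85  79  81  79  83  88  95  99 114 124 129 132 133 134 135 138 131 136 117  97  93  87  83  79 125
 88  82  85  83  82  86  88  91  94  93  96  98  98  98  98 100  95  94  88  87  84  85  81  82 143
```

```bash
python3 - <<'E'
from h import *
d=cam("side"); 
# project ring radii 17 at z=63 about candidates: row/col extents
for xy in((516.05,128.6),(515.2,126)):
    p=proj(d,cyl(*xy,17,63,63)); print(xy,p.min(0),p.max(0))
print("obs cols 295.9..311.0 rows 222.8..231.2", ray(d,(303.5,227.1),63))
E
python3 -m creep '[-4.5,-10,-10,0,0.4,-0.9,0,0,-10,0,0,0,0,0,-10,0,0,0,0,0,0,0,0,0,0,0,0,0,0,0]' ; python3 w.py 481.9 -285.9 50 107
```

```text
(516.05, 128.6) [295.29894589 222.75890707] [311.90408825 232.37560428]
(515.2, 126) [295.77679322 222.07643361] [312.34024821 231.64362592]
obs cols 295.9..311.0 rows 222.8..231.2 [516.27984205 127.25921657]
time: 15.78
eef_pos: [483.9, -289.0, 97.2]
eef_rot: [3.099, 0.462, 0.008]
wrist_force: [0.6, -0.7, 0.9]
finger_gap: 54.0
pos [ 483.9 -289.    97.2] jaw 106.9 toolz [ 0.007 -0.008 -1.   ] gap 54.0 F [ 0.6 -0.7  0.9] q6 0.64 t 15.78
need shift [ -2.    3.1 -47.2] turn deg [0.45 0.38 0.05]
```

```bash
python3 -m creep '[-2,3,-8,0.4,0.4,0,0,0,-8,0,0,0,0,0,-8,0,0,0,0,0,0,0,0,0,0,0,0,0,0,0]' ; python3 w.py 481.9 -285.9 50 107
```

```text
time: 16.2
eef_pos: [481.2, -285.6, 70.0]
eef_rot: [-3.106, -0.462, 0.003]
wrist_force: [-0.6, -0.2, 0.7]
finger_gap: 53.7
pos [ 481.2 -285.6   70. ] jaw 106.9 toolz [-0.002  0.001 -1.   ] gap 53.7 F [-0.6 -0.2  0.7] q6 0.64 t 16.2
need shift [  0.7  -0.3 -20. ] turn deg [-0.04 -0.12  0.08]
```

```bash
python3 -m creep '[0.5,-0.3,-10,0,-0.1,0,0,0,-10,0,0,0,0,0,-10,0,0,0,0,0,-10,0,0,0,0,0,0,0,0,0]' ; python3 w.py 481.9 -285.9 6 107
```

```text
time: 16.62
eef_pos: [481.8, -285.8, 26.1]
eef_rot: [-3.107, -0.462, -0.001]
wrist_force: [0.3, 0.4, -1.2]
finger_gap: 53.9
pos [ 481.8 -285.8   26.1] jaw 106.9 toolz [ 0.  0. -1.] gap 53.9 F [ 0.3  0.4 -1.2] q6 0.64 t 16.62
need shift [  0.1  -0.1 -20.1] turn deg [-0.02  0.02  0.07]
```

```bash
python3 -m creep '[0,0,-10,0,0,0,0,0,-8,0,0,0,0,0,0,0,0,0,0,0,0,0,0,0]' ; python3 -m creep '[0,0,0,0,0,0,0,0,0,0,0,0,0,0,0,0,0,0,0,0,0,0,0,0,0,0,0,0,0,0,0,0,0,0,0,0]' 0; python3 w.py 481.9 -285.9 6 107
```

```text
time: 16.95
eef_pos: [481.1, -285.3, 4.8]
eef_rot: [-3.106, -0.462, 0.002]
wrist_force: [0.3, 0.0, 0.6]
finger_gap: 54.1
time: 17.45
eef_pos: [482.0, -285.9, 6.1]
eef_rot: [3.107, 0.463, 0.001]
wrist_force: [-0.1, 0.2, -1.2]
finger_gap: 31.5
pos [ 482.  -285.9    6.1] jaw 106.9 toolz [ 0.001  0.    -1.   ] gap 31.5 F [-0.1  0.2 -1.2] q6 0.64 t 17.45
need shift [-0.1  0.  -0.1] turn deg [-0.01  0.04  0.06]
```

```bash
python3 -m creep '[0,0,10,0,0,0,0,0,30,0,0,0,0,0,30,0,0,0,2,34,0,0,0,0,2,34,0,0,0,0,2,34,0,0,0,0,2,34,0,0,0,0,2,34,0,0,0,0,2,34,0,0,0,0,2,34,0,0,0,0]'; python3 -m creep '[1,20,0,0,0,0,0,0,0,0,0,0,0,0,0,0,0,0]'; python3 w.py 496.4 -13.3 30 107
```

```text
time: 18.28
eef_pos: [495.7, -46.1, 86.9]
eef_rot: [3.105, 0.44, 0.013]
wrist_force: [-0.1, -0.3, -1.6]
finger_gap: 31.7
time: 18.53
eef_pos: [496.7, -18.5, 89.7]
eef_rot: [3.105, 0.454, 0.018]
wrist_force: [0.1, -1.1, -1.1]
finger_gap: 31.3
pos [496.7 -18.5  89.7] jaw 106.7 toolz [ 0.012 -0.002 -1.   ] gap 31.3 F [ 0.1 -1.1 -1.1] q6 1.13 t 18.53
need shift [ -0.3   5.2 -59.7] turn deg [0.1  0.69 0.35]
```

```bash
python3 -m creep '[0,5,-10,0.1,0.7,0.3,0,0,-15,0,0,0,0,0,-15,0,0,0,0,0,-10,0,0,0,0,0,0,0,0,0,0,0,0,0,0,0]'; python3 w.py 496.4 -13.3 6.4 107
```

```text
time: 19.03
eef_pos: [497.5, -18.0, 37.7]
eef_rot: [3.107, 0.454, -0.001]
wrist_force: [-0.8, -0.4, -0.3]
finger_gap: 31.5
pos [497.5 -18.   37.7] jaw 106.6 toolz [-0.    -0.002 -1.   ] gap 31.5 F [-0.8 -0.4 -0.3] q6 1.13 t 19.03
need shift [ -1.1   4.7 -31.3] turn deg [ 0.11 -0.01  0.36]
```

```bash
python3 -m creep '[-1,4.7,-8,0.1,0,0.3,0,0,-8,0,0,0,0,0,-6,0,0,0,0,0,0,0,0,0,0,0,0,0,0,0]'; python3 w.py 496.4 -13.3 6.4 107
```

```text
time: 19.45
eef_pos: [497.3, -14.3, 14.5]
eef_rot: [3.107, 0.46, 0.002]
wrist_force: [0.1, -0.1, -1.1]
finger_gap: 31.5
pos [497.3 -14.3  14.5] jaw 106.8 toolz [ 0.001 -0.    -1.   ] gap 31.5 F [ 0.1 -0.1 -1.1] q6 1.13 t 19.45
need shift [-0.9  1.  -8.1] turn deg [0.03 0.07 0.16]
```

```bash
python3 -m creep '[-0.9,1,-5,0,0,0.1,0,0,-2,0,0,0,0,0,0,0,0,0,0,0,0,0,0,0]'; python3 w.py 496.4 -13.3 6.4 107
```

```text
time: 19.78
eef_pos: [496.9, -13.1, 7.5]
eef_rot: [3.106, 0.464, 0.004]
wrist_force: [0.0, 0.4, -1.3]
finger_gap: 31.4
pos [496.9 -13.1   7.5] jaw 107.0 toolz [ 0.003 -0.001 -1.   ] gap 31.4 F [ 0.   0.4 -1.3] q6 1.13 t 19.78
need shift [-0.5 -0.2 -1.1] turn deg [0.04 0.15 0.02]
```

```bash
python3 -m creep '[-0.4,-0.2,-1,0,0,0,0,0,0,0,0,0,0,0,0,0,0,0]'; python3 w.py 496.4 -13.3 6.4 107; python3 -m creep '[0,0,0,0,0,0,0,0,0,0,0,0,0,0,0,0,0,0,0,0,0,0,0,0]' 52; python3 -m creep '[0,0,10,0,0,0,0,0,20,0,0,0,0,0,40,0,0,0,0,0,40,0,0,0,0,0,20,0,0,0]'; python3 w.py 585.8 -310.6 100 107
```

```text
time: 20.03
eef_pos: [496.9, -13.3, 7.0]
eef_rot: [3.106, 0.464, 0.006]
wrist_force: [0.4, -0.3, -0.5]
finger_gap: 31.5
pos [496.9 -13.3   7. ] jaw 107.0 toolz [ 0.004 -0.001 -1.   ] gap 31.5 F [ 0.4 -0.3 -0.5] q6 1.13 t 20.03
need shift [-0.5  0.  -0.6] turn deg [0.05 0.22 0.02]
time: 20.37
eef_pos: [498.2, -13.5, 8.4]
eef_rot: [3.105, 0.464, 0.01]
wrist_force: [0.3, -0.1, -0.1]
finger_gap: 51.5
time: 20.78
eef_pos: [491.5, -12.7, 138.6]
eef_rot: [-3.105, -0.463, 0.014]
wrist_force: [1.7, -0.3, 0.4]
finger_gap: 51.7
pos [491.5 -12.7 138.6] jaw 107.0 toolz [-0.009  0.001 -1.   ] gap 51.7 F [ 1.7 -0.3  0.4] q6 1.13 t 20.78
need shift [  94.3 -297.9  -38.6] turn deg [-0.05 -0.51  0.02]
```

Released. Moving toward the nut and viewing the nut's flats enlarged from the first picture.

```bash
python3 -m creep '[11,-36,3,0,0,0,11,-36,3,0,0,0,11,-36,3,0,0,0,11,-36,3,0,0,0,11,-36,0,0,0,0,11,-36,0,0,0,0,11,-36,0,0,0,0,0,0,0,0,0,0,0,0,0,0,0,0]'; python3 w.py 585.8 -310.6 100 107
python3 - <<'E'
from h import *
t=cv2.imread("pics/top0.png");s=cv2.imread("pics/side0.png")
cv2.imwrite("pics/nut.png",np.hstack([cv2.resize(t[183:208,400:426],(416,400),interpolation=cv2.INTER_CUBIC),cv2.resize(s[144:169,274:298],(384,400),interpolation=cv2.INTER_CUBIC)]))
d=cam("top")
for n,a,p in(("top",(180,170,400,300),(290,239)),("side",(220,150,380,270),(312,205))):
    d=cam(n);c=d["color"]
    cv2.imwrite(f"pics/s4_{n}.png",cv2.resize(c[a[1]:a[3],a[0]:a[2]],None,fx=3.5,fy=3.5,interpolation=cv2.INTER_CUBIC)[:,:,::-1])
    p=proj(d,[[496.4,-13.3,45]])[0];b=bore(d,p,w=4);print(n,p,b,ray(d,b,45))
E
```

```text
time: 21.53
eef_pos: [576.1, -276.4, 171.7]
eef_rot: [3.096, 0.473, 0.03]
wrist_force: [0.9, -0.2, 0.4]
finger_gap: 52.0
pos [ 576.1 -276.4  171.7] jaw 107.4 toolz [ 0.02  -0.007 -1.   ] gap 52.0 F [ 0.9 -0.2  0.4] q6 0.73 t 21.53
need shift [  9.7 -34.2 -71.7] turn deg [ 0.39  1.17 -0.37]
top [291.36982243 237.73133506] [291.65112856 237.06624141] [497.87870975 -14.02959345]
side [313.60425002 199.59399587] [313.89132266 199.48525695] [495.72873316 -13.86465145]
```

View pics/nut.png

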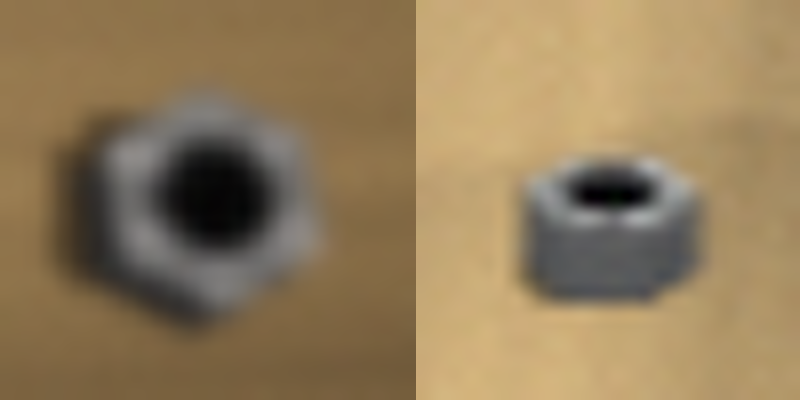

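View pics/s4_top.png

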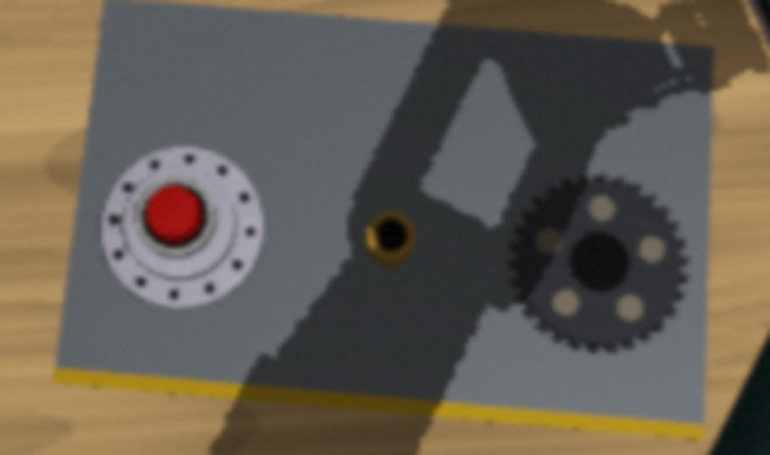

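Spacer stands at (496.8,−14.0), within 0.8 mm of target. The nut has corners pointing about ±x, so its flats are square to about y. I'll fit its yaw.

```bash
python3 - <<'E'
from h import *
for n,uv in(("top",(413.03,194.89)),("side",(285.65,155.74))):
    d=cam(n);im=cv2.imread(f"pics/{n}0.png");hsv=cv2.cvtColor(im,cv2.COLOR_BGR2HSV)
    xy=ray(d,uv,16); x0,y0=int(uv[0])-14,int(uv[1])-14
    # greyness: low saturation
    sat=hsv[y0:y0+28,x0:x0+28,1].astype(float); ref=cv2.resize(1-np.clip(sat/110,0,1),None,fx=8,fy=8,interpolation=cv2.INTER_CUBIC)
    out=[]
    for a in range(-30,30,2):
      best=9e9
      for dx in np.arange(-2,2.1,1):
        for dy in np.arange(-2,2.1,1):
          th=np.radians(a+60*np.arange(6)); P=np.vstack([np.c_[xy[0]+dx+17.3*np.cos(th),xy[1]+dy+17.3*np.sin(th),0*th+z] for z in((0,16))])
          q=(proj(d,P)-[x0,y0]+.5)*8
          I=np.zeros(ref.shape,np.float32);cv2.fillConvexPoly(I,np.round(cv2.convexHull(q.astype(np.float32))).astype(np.int32),1)
          I=cv2.GaussianBlur(I,(0,0),5); best=min(best,((I-ref)**2).sum())
      out.append((round(float(best)),a))
    print(n,sorted(out)[:6])
E
```

```text
top [(416, 2), (425, -2), (425, 4), (434, -4), (441, -6), (448, 0)]
side [(344, -12), (346, -14), (349, -16), (349, -10), (349, -6), (353, -18)]
```

```bash
python3 -m creep '[10,-34,-10,0.4,1.2,-6,0,0,-15,0,0,-6,0,0,-15,0,0,-6,0,0,-10,0,0,0,0,0,0,0,0,0,0,0,0,0,0,0]'; python3 w.py 585.8 -310.6 60 88
```

```text
time: 22.28
eef_pos: [585.9, -298.9, 119.0]
eef_rot: [-3.139, 0.008, 0.008]
wrist_force: [-0.1, -0.1, 0.3]
finger_gap: 52.1
pos [ 585.9 -298.9  119. ] jaw 89.7 toolz [-0.005  0.003 -1.   ] gap 52.1 F [-0.1 -0.1  0.3] q6 1.02 t 22.28
need shift [ -0.1 -11.7 -59. ] turn deg [-0.16 -0.3  -1.72]
```

```bash
python3 -m creep '[0,-11.7,-10,0,-0.3,-1.7,0,0,-15,0,0,0,0,0,-15,0,0,0,0,0,0,0,0,0,0,0,0,0,0,0]'; python3 w.py 585.8 -310.6 40 88
```

```text
time: 22.7
eef_pos: [588.1, -312.5, 83.8]
eef_rot: [3.137, -0.049, 0.017]
wrist_force: [-0.1, 0.2, -0.1]
finger_gap: 52.2
pos [ 588.1 -312.5   83.8] jaw 88.2 toolz [ 0.011 -0.004 -1.   ] gap 52.2 F [-0.1  0.2 -0.1] q6 1.03 t 22.7
need shift [ -2.3   1.9 -43.8] turn deg [ 0.25  0.6  -0.2 ]
```

```bash
python3 -m creep '[-2.3,1.9,-10,0.2,0.6,-0.2,0,0,-15,0,0,0,0,0,-15,0,0,0,0,0,0,0,0,0,0,0,0,0,0,0]'; python3 w.py 585.8 -310.6 5 88
```

```text
time: 23.12
eef_pos: [587.8, -312.7, 47.7]
eef_rot: [3.135, -0.056, 0.011]
wrist_force: [0.6, -0.6, 0.4]
finger_gap: 52.2
pos [ 587.8 -312.7   47.7] jaw 87.9 toolz [ 0.007 -0.006 -1.   ] gap 52.2 F [ 0.6 -0.6  0.4] q6 1.03 t 23.12
need shift [ -2.    2.1 -42.7] turn deg [0.35 0.4  0.05]
```

```bash
python3 -m creep '[-2,2.1,-10,0.3,0.4,0,0,0,-10,0,0,0,0,0,-10,0,0,0,0,0,0,0,0,0,0,0,0,0,0,0]'; python3 w.py 585.8 -310.6 4 88
```

```text
time: 23.53
eef_pos: [587.1, -311.4, 18.1]
eef_rot: [3.138, -0.056, 0.005]
wrist_force: [0.0, 0.9, -0.1]
finger_gap: 52.2
pos [ 587.1 -311.4   18.1] jaw 87.9 toolz [ 0.003 -0.003 -1.   ] gap 52.2 F [ 0.   0.9 -0.1] q6 1.03 t 23.53
need shift [ -1.3   0.8 -14.1] turn deg [0.18 0.18 0.05]
```

```bash
python3 -m creep '[-1.3,0.8,-8,0.2,0.2,0,0,0,-5,0,0,0,0,0,0,0,0,0,0,0,0,0,0,0]'; python3 w.py 585.8 -310.6 4 88;python3 -m creep '[0,0,0,0,0,0,0,0,0,0,0,0,0,0,0,0,0,0,0,0,0,0,0,0,0,0,0,0,0,0,0,0,0,0,0,0]' 0; python3 w.py
```

```text
time: 23.87
eef_pos: [585.7, -310.5, 3.8]
eef_rot: [-3.14, 0.056, 0.001]
wrist_force: [-1.1, -0.8, 0.1]
finger_gap: 52.0
pos [ 585.7 -310.5    3.8] jaw 88.0 toolz [-0.001  0.001 -1.   ] gap 52.0 F [-1.1 -0.8  0.1] q6 1.03 t 23.87
need shift [ 0.1 -0.1  0.2] turn deg [-0.04 -0.04  0.04]
time: 24.37
eef_pos: [586.3, -310.9, 4.7]
eef_rot: [3.141, -0.056, 0.001]
wrist_force: [-0.0, 0.1, -0.4]
finger_gap: 29.3
pos [ 586.3 -310.9    4.7] jaw 88.0 toolz [ 0.001 -0.    -1.   ] gap 29.3 F [-0.   0.1 -0.4] q6 1.03 t 24.37
```

Nut gripped on its flats (29.3). Carrying to in front of the spacer while turning +24°.

```bash
python3 -m creep '[0,0,15,0,0,0,0,0,35,0,0,0,0,0,35,0,0,0,0,0,25,0,0,0,-16,33,0,0,0,6,-16,33,0,0,0,6,-16,33,0,0,0,6,-16,33,0,0,0,6,-16,33,0,0,0,0,-16,33,0,0,0,0]'; python3 -m creep '[-16,33,0,0,0,0,-16,33,0,0,0,0,-10,20,0,0,0,0,0,0,0,0,0,0,0,0,0,0,0,0]'; python3 w.py 436.6 -5.3 40 111.85
```

```text
time: 25.2
eef_pos: [486.8, -112.4, 117.6]
eef_rot: [3.076, 0.614, 0.003]
wrist_force: [-0.1, 0.0, -0.4]
finger_gap: 30.0
time: 25.62
eef_pos: [438.6, -17.0, 118.6]
eef_rot: [3.075, 0.625, 0.007]
wrist_force: [1.7, -0.5, -1.1]
finger_gap: 29.8
pos [438.6 -17.  118.6] jaw 113.0 toolz [ 0.005 -0.003 -1.   ] gap 29.8 F [ 1.7 -0.5 -1.1] q6 1.0 t 25.62
need shift [ -2.   11.7 -78.6] turn deg [ 0.15  0.31 -1.14]
```

```bash
python3 -m creep '[-2,11.7,-10,0,0.3,-1.1,0,0,-20,0,0,0,0,0,-20,0,0,0,0,0,-10,0,0,0,0,0,0,0,0,0,0,0,0,0,0,0]'; python3 w.py 436.6 -5.3 5 111.85
```

```text
time: 26.12
eef_pos: [441.3, -10.0, 59.4]
eef_rot: [3.078, 0.586, 0.01]
wrist_force: [-0.8, -0.9, 0.4]
finger_gap: 29.9
pos [441.3 -10.   59.4] jaw 111.6 toolz [ 0.008 -0.007 -1.   ] gap 29.9 F [-0.8 -0.9  0.4] q6 1.05 t 26.12
need shift [ -4.7   4.7 -54.4] turn deg [0.37 0.45 0.28]
```

```bash
python3 -m creep '[-4.7,4.7,-10,0.4,0.4,0.2,0,0,-15,0,0,0,0,0,-10,0,0,0,0,0,0,0,0,0,0,0,0,0,0,0]'; python3 w.py 436.6 -5.3 5 111.85
```

```text
time: 26.53
eef_pos: [439.2, -6.7, 25.4]
eef_rot: [3.085, 0.59, 0.009]
wrist_force: [0.3, 0.4, -0.6]
finger_gap: 29.5
pos [439.2  -6.7  25.4] jaw 111.6 toolz [ 0.006  0.001 -1.   ] gap 29.5 F [ 0.3  0.4 -0.6] q6 1.05 t 26.53
need shift [ -2.6   1.4 -20.4] turn deg [-0.04  0.32  0.21]
```

```bash
python3 -m creep '[-2.6,1.4,-8,0,0.3,0.2,0,0,-6,0,0,0,0,0,0,0,0,0,0,0,0,0,0,0]'; python3 w.py 436.6 -5.3 5 111.85
```

```text
time: 26.87
eef_pos: [437.5, -5.2, 11.7]
eef_rot: [-3.085, -0.596, -0.004]
wrist_force: [-0.2, -0.3, -1.0]
finger_gap: 29.9
pos [437.5  -5.2  11.7] jaw 111.9 toolz [ 0.003  0.001 -1.   ] gap 29.9 F [-0.2 -0.3 -1. ] q6 1.05 t 26.87
need shift [-0.9 -0.1 -6.7] turn deg [-0.03  0.15 -0.01]
```

```bash
python3 -m creep '[-0.9,0,-4,0,0.1,0,0,0,-2,0,0,0,0,0,0,0,0,0,0,0,0,0,0,0]'; python3 w.py 436.6 -5.3 5 111.85
```

```text
time: 27.2
eef_pos: [437.1, -5.2, 5.7]
eef_rot: [3.084, 0.596, 0.003]
wrist_force: [-0.2, 0.7, 0.1]
finger_gap: 29.9
pos [437.1  -5.2   5.7] jaw 111.9 toolz [ 0.002  0.    -1.   ] gap 29.9 F [-0.2  0.7  0.1] q6 1.05 t 27.2
need shift [-0.5 -0.1 -0.7] turn deg [-0.02  0.12 -0.03]
```

```bash
python3 -m creep '[-0.4,0,-0.7,0,0,0,0,0,0,0,0,0]'; python3 -m creep '[0,0,0,0,0,0,0,0,0,0,0,0,0,0,0,0,0,0,0,0,0,0,0,0]' 48; python3 -m creep '[0,0,10,0,0,0,0,0,20,0,0,0,0,0,40,0,0,0,0,0,40,0,0,0,0,0,30,0,0,0,2,36,0,0,0,6,2,36,0,0,0,6,2,36,0,0,0,6,2,36,0,0,0,6,2,36,0,0,0,6]';python3 -m creep '[2,36,0,0,0,0,2,36,0,0,0,0,2,36,0,0,0,0,0,0,0,0,0,0,0,0,0,0,0,0]' 70; python3 w.py 465.1 304.8 100 141
```

```text
time: 27.37
eef_pos: [436.9, -5.2, 5.2]
eef_rot: [3.084, 0.596, 0.004]
wrist_force: [-0.4, -0.2, -0.1]
finger_gap: 29.5
time: 27.7
eef_pos: [437.5, -5.3, 5.9]
eef_rot: [3.084, 0.596, 0.006]
wrist_force: [-1.2, 0.1, 1.1]
finger_gap: 47.8
time: 28.53
eef_pos: [446.9, 174.8, 162.8]
eef_rot: [2.816, 1.378, 0.023]
wrist_force: [-0.2, 0.4, -0.6]
finger_gap: 48.4
time: 28.95
eef_pos: [451.9, 295.5, 168.1]
eef_rot: [2.809, 1.398, 0.034]
wrist_force: [-0.1, -1.0, -0.1]
finger_gap: 70.1
pos [451.9 295.5 168.1] jaw 142.9 toolz [ 0.022  0.006 -1.   ] gap 70.1 F [-0.1 -1.  -0.1] q6 1.12 t 28.95
need shift [ 13.2   9.3 -68.1] turn deg [-0.33  1.24 -1.93]
```

```bash
python3 - <<'E'
from h import *
for n,a in(("top",(180,170,400,300)),("side",(220,150,400,285))):
    d=cam(n);c=d["color"]
    cv2.imwrite(f"pics/n5_{n}.png",cv2.resize(c[a[1]:a[3],a[0]:a[2]],None,fx=3.5,fy=3.5,interpolation=cv2.INTER_CUBIC)[:,:,::-1])
    for nm,X,z in(("spacer",(496.8,-14),45),("nut",(436.4,-5.3),16)):
        p=proj(d,[[*X,z]])[0];b=bore(d,p,w=4);print(n,nm,p,b,ray(d,b,z))
E
```

```text
top spacer [291.66797574 237.53922149] [291.33197674 236.64302326] [498.88233563 -13.36973191]
top nut [289.16088279 265.79745282] [289.11587486 264.75782155] [438.76872125  -5.34177271]
side spacer [313.43888714 199.43208737] [314.14475432 199.86188579] [495.11019369 -12.20711016]
side nut [338.13062538 213.05603288] [338.79373849 213.26519337] [434.86143932  -4.54277829]
```

View pics/n5_top.png

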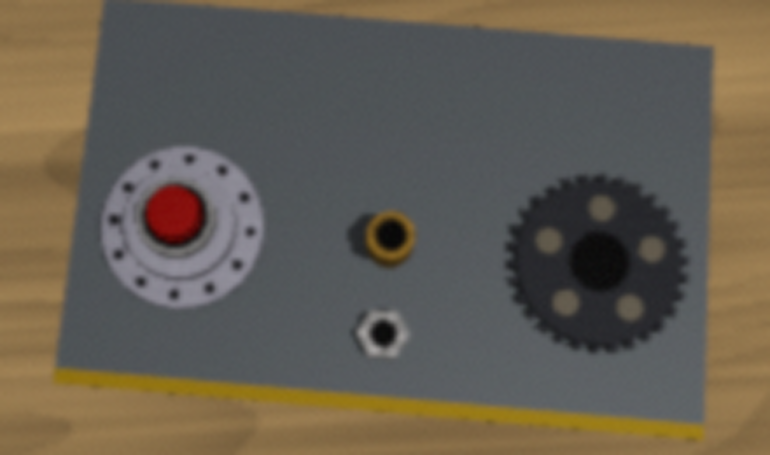

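View pics/n5_side.png

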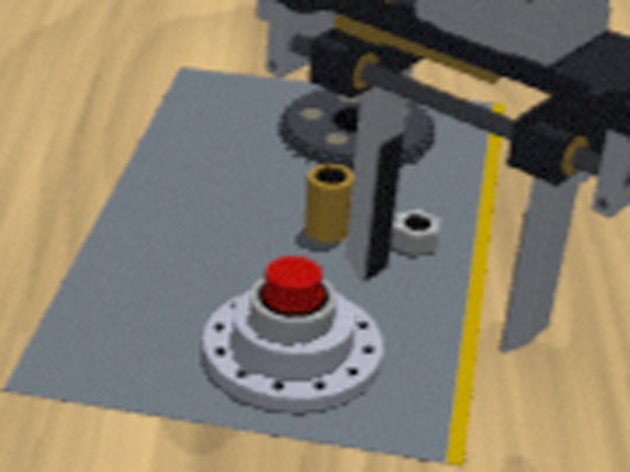

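Views show the nut flat at top crop (383,333) in front of the spacer at (390,235), with a gap of about 30 mm. Now the carton.

```bash
python3 -m creep '[13,9,-10,-0.3,1.2,-2,0,0,-20,0,0,0,0,0,-20,0,0,0,0,0,0,0,0,0,0,0,0,0,0,0]' 72; python3 w.py 465.1 304.8 60 141
```

```text
time: 29.47
eef_pos: [467.6, 296.5, 120.4]
eef_rot: [2.844, 1.331, 0.007]
wrist_force: [0.2, -0.1, -0.1]
finger_gap: 72.3
pos [467.6 296.5 120.4] jaw 140.2 toolz [ 0.005  0.    -1.   ] gap 72.3 F [ 0.2 -0.1 -0.1] q6 1.16 t 29.47
need shift [ -2.5   8.3 -60.4] turn deg [-0.03  0.27  0.85]
```

```bash
python3 -m creep '[-2.5,8.3,-10,0,0.3,0.8,0,0,-20,0,0,0,0,0,-20,0,0,0,0,0,0,0,0,0,0,0,0,0,0,0]'; python3 w.py 465.1 304.8 40 141
```

```text
time: 29.88
eef_pos: [467.8, 304.6, 74.7]
eef_rot: [-2.836, -1.347, -0.014]
wrist_force: [0.3, -0.4, 0.2]
finger_gap: 71.9
pos [467.8 304.6  74.7] jaw 140.8 toolz [ 0.007  0.006 -1.   ] gap 71.9 F [ 0.3 -0.4  0.2] q6 1.16 t 29.88
need shift [ -2.7   0.2 -34.7] turn deg [-0.33  0.43  0.19]
```

```bash
python3 -m creep '[-2.7,0.2,-10,-0.3,0.4,0.2,0,0,-12,0,0,0,0,0,-10,0,0,0,0,0,0,0,0,0,0,0,0,0,0,0]'; python3 w.py 465.1 304.8 6 141
```

```text
time: 30.3
eef_pos: [466.8, 306.3, 44.1]
eef_rot: [-2.834, -1.354, -0.01]
wrist_force: [0.7, 0.2, -0.0]
finger_gap: 72.1
pos [466.8 306.3  44.1] jaw 141.1 toolz [ 0.006  0.003 -1.   ] gap 72.1 F [ 0.7  0.2 -0. ] q6 1.16 t 30.3
need shift [ -1.7  -1.5 -38.1] turn deg [-0.2   0.33 -0.07]
```

```bash
python3 -m creep '[-1.7,-1.5,-10,-0.2,0.3,0,0,0,-12,0,0,0,0,0,-10,0,0,0,0,0,-3,0,0,0,0,0,0,0,0,0]'; python3 w.py 465.1 304.8 6 141
```

```text
time: 30.72
eef_pos: [465.0, 304.7, 5.7]
eef_rot: [2.834, 1.354, 0.0]
wrist_force: [-0.2, -0.9, -0.6]
finger_gap: 71.8
pos [465.  304.7   5.7] jaw 141.1 toolz [ 0. -0. -1.] gap 71.8 F [-0.2 -0.9 -0.6] q6 1.16 t 30.72
need shift [0.1 0.1 0.3] turn deg [ 0.01  0.02 -0.07]
```

```bash
python3 -m creep '[0,0,0,0,0,0,0,0,0,0,0,0,0,0,0,0,0,0,0,0,0,0,0,0,0,0,0,0,0,0,0,0,0,0,0,0]' 0; python3 w.py; python3 -m creep '[0,0,10,0,0,0,0,0,25,0,0,0,0,0,35,0,0,0,0,0,35,0,0,0,0,0,35,0,0,0,0,0,20,0,0,0,0,0,0,0,0,0]'; python3 w.py 585.4 -167.7 165 171.85
```

```text
time: 31.22
eef_pos: [465.5, 304.9, 6.2]
eef_rot: [2.834, 1.354, 0.002]
wrist_force: [-0.3, 0.3, -0.2]
finger_gap: 39.8
pos [465.5 304.9   6.2] jaw 141.1 toolz [ 0.001  0.    -1.   ] gap 39.8 F [-0.3  0.3 -0.2] q6 1.16 t 31.22
time: 31.8
eef_pos: [461.3, 302.8, 174.8]
eef_rot: [2.834, 1.354, -0.006]
wrist_force: [0.2, 0.1, -0.1]
finger_gap: 39.4
pos [461.3 302.8 174.8] jaw 141.1 toolz [-0.003 -0.002 -1.   ] gap 39.4 F [ 0.2  0.1 -0.1] q6 1.16 t 31.8
need shift [ 124.1 -470.5   -9.8] turn deg [ 0.15 -0.14 30.78]
```

```bash
python3 -m creep '[9,-34,0,0,0,0,9,-34,0,0,0,0,9,-34,0,0,0,0,9,-34,0,0,0,0,9,-34,0,0,0,5,9,-34,0,0,0,5,9,-34,0,0,0,5,9,-34,0,0,0,5,9,-34,0,0,0,5,9,-34,0,0,0,5]'; python3 w.py 585.4 -167.7 165 171.85
```

```text
time: 32.63
eef_pos: [547.6, -43.7, 170.2]
eef_rot: [-2.34, -2.084, 0.005]
wrist_force: [-0.2, 0.4, 0.3]
finger_gap: 39.9
pos [547.6 -43.7 170.2] jaw 173.4 toolz [-0.008  0.004 -1.   ] gap 39.9 F [-0.2  0.4  0.3] q6 -0.07 t 32.63
need shift [  37.8 -124.    -5.2] turn deg [-0.22 -0.45 -1.51]
```

```bash
python3 -m creep '[10,-34,0,-0.2,-0.4,-1.5,10,-34,0,0,0,0,10,-34,0,0,0,0,0,0,0,0,0,0,0,0,0,0,0,0,0,0,0,0,0,0]'; python3 w.py 585.4 -167.7 60 171.85
```

```text
time: 33.13
eef_pos: [574.9, -158.0, 161.0]
eef_rot: [-2.375, -2.042, 0.012]
wrist_force: [-0.5, -0.1, -0.6]
finger_gap: 39.9
pos [ 574.9 -158.   161. ] jaw 171.4 toolz [-0.012  0.002 -1.   ] gap 39.9 F [-0.5 -0.1 -0.6] q6 -0.21 t 33.13
need shift [  10.5   -9.7 -101. ] turn deg [-0.11 -0.7   0.47]
```

```bash
python3 -m creep '[10.5,-9.7,-10,-0.1,-0.7,0.4,0,0,-20,0,0,0,0,0,-20,0,0,0,0,0,-20,0,0,0,0,0,0,0,0,0,0,0,0,0,0,0]'; python3 w.py 585.4 -167.7 40 171.85
```

```text
time: 33.63
eef_pos: [584.4, -158.8, 88.8]
eef_rot: [-2.364, -2.067, -0.004]
wrist_force: [-0.1, -0.8, 0.9]
finger_gap: 39.5
pos [ 584.4 -158.8   88.8] jaw 172.4 toolz [ 0.001  0.003 -1.   ] gap 39.5 F [-0.1 -0.8  0.9] q6 -0.23 t 33.63
need shift [  1.   -8.9 -48.8] turn deg [-0.15  0.06 -0.5 ]
```

```bash
python3 -m creep '[1,-8.9,-10,-0.1,0,-0.5,0,0,-15,0,0,0,0,0,-15,0,0,0,0,0,-10,0,0,0,0,0,0,0,0,0,0,0,0,0,0,0]'; python3 w.py 585.4 -167.7 6.5 171.85
```

```text
time: 34.13
eef_pos: [589.1, -167.7, 42.6]
eef_rot: [2.363, 2.055, 0.009]
wrist_force: [0.0, -0.4, -0.0]
finger_gap: 39.8
pos [ 589.1 -167.7   42.6] jaw 172.0 toolz [ 0.011 -0.004 -1.   ] gap 39.8 F [ 0.  -0.4 -0. ] q6 -0.23 t 34.13
need shift [ -3.7  -0.  -36.1] turn deg [ 0.23  0.64 -0.17]
```

```bash
python3 -m creep '[-3.7,0,-10,0.2,0.6,-0.2,0,0,-10,0,0,0,0,0,-8,0,0,0,0,0,0,0,0,0,0,0,0,0,0,0]'; python3 w.py 585.4 -167.7 6.5 171.85
```

```text
time: 34.55
eef_pos: [586.9, -168.7, 14.9]
eef_rot: [2.371, 2.054, 0.003]
wrist_force: [0.6, -0.6, -0.6]
finger_gap: 39.8
pos [ 586.9 -168.7   14.9] jaw 171.8 toolz [ 0.005 -0.002 -1.   ] gap 39.8 F [ 0.6 -0.6 -0.6] q6 -0.23 t 34.55
need shift [-1.5  1.  -8.4] turn deg [0.13 0.26 0.07]
```

```bash
python3 -m creep '[-1.5,1,-5,0.1,0.2,0,0,0,-2.5,0,0,0,0,0,0,0,0,0,0,0,0,0,0,0]'; python3 w.py 585.4 -167.7 6.5 171.85
```

```text
time: 34.88
eef_pos: [585.4, -167.6, 6.9]
eef_rot: [2.374, 2.056, 0.001]
wrist_force: [-0.3, -0.3, -0.8]
finger_gap: 40.0
pos [ 585.4 -167.6    6.9] jaw 171.8 toolz [ 0.001 -0.    -1.   ] gap 40.0 F [-0.3 -0.3 -0.8] q6 -0.23 t 34.88
need shift [ 0.  -0.1 -0.4] turn deg [0.02 0.06 0.06]
```

```bash
python3 -m creep '[0,0,-0.4,0,0,0,0,0,0,0,0,0]'; python3 -m creep '[0,0,0,0,0,0,0,0,0,0,0,0,0,0,0,0,0,0,0,0,0,0,0,0]' 54; python3 -m creep '[0,0,10,0,0,0,0,0,20,0,0,0,0,0,40,0,0,0,0,0,40,0,0,0,0,0,40,0,0,0,-10,-38,0,0,0,0,-10,-38,0,0,0,0,-10,-38,0,0,0,0,-10,-38,0,0,0,0,-10,-38,0,0,0,0]'; python3 -m creep '[-20,-30,10,0,0,0,-20,-30,10,0,0,0,-20,-30,10,0,0,0,0,0,0,0,0,0,0,0,0,0,0,0]'; python3 - <<'E'
from h import *
for n in("top","side"):
    cv2.imwrite(f"pics/f6_{n}.png",cam(n)["color"][:,:,::-1])
E
```

```text
time: 35.05
eef_pos: [585.6, -167.7, 6.8]
eef_rot: [2.374, 2.056, 0.001]
wrist_force: [0.5, 0.9, 0.6]
finger_gap: 39.9
time: 35.38
eef_pos: [586.5, -168.0, 8.1]
eef_rot: [2.372, 2.054, 0.003]
wrist_force: [-0.0, -0.3, -0.8]
finger_gap: 53.7
time: 36.22
eef_pos: [535.7, -354.8, 176.3]
eef_rot: [2.348, 2.069, 0.01]
wrist_force: [1.2, -0.1, 0.1]
finger_gap: 54.0
time: 36.63
eef_pos: [468.1, -457.4, 211.2]
eef_rot: [2.354, 2.054, 0.005]
wrist_force: [-0.3, 0.5, -1.0]
finger_gap: 54.0
```

View pics/f6_top.png

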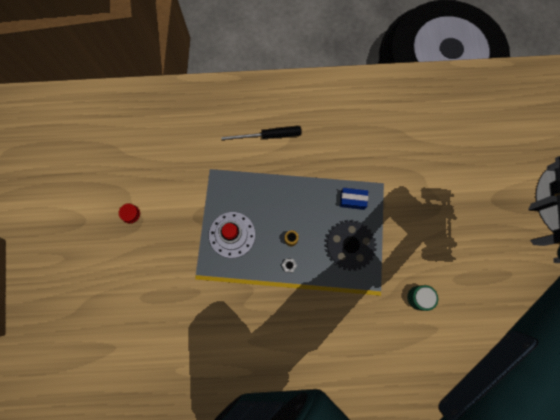

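View pics/f6_side.png

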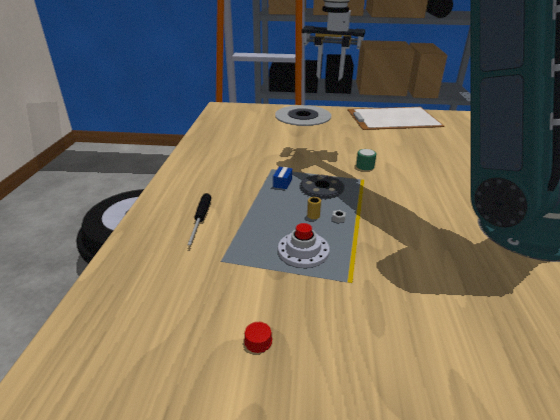

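Everything is in place; tin (424,297) and screwdriver (281,133) look unmoved. A final per-camera check in the mat frame:

```bash
python3 - <<'E'
from h import *
from scipy.optimize import minimize
M0=dict(top=((517.998,125.105),(478.688,-151.913)),side=((514.83,125.835),(474.22,-152.22)))
for n in("top","side"):
    d=cam(n);h,s=map(np.array,M0[n]);o=(h+s)/2;y=(h-s)/np.linalg.norm(h-s);x=np.array([y[1],-y[0]])
    mf=lambda p:np.round([(p-o)@x,(p-o)@y],1)
    for nm,X,z in(("spacer",(496.8,-13.5),45),("nut",(436.6,-5),16)):
        b=bore(d,proj(d,[[*X,z]])[0],w=4);print(n,nm,mf(ray(d,b,z)))
    im=d["color"];hsv=cv2.cvtColor(im,cv2.COLOR_RGB2HSV).astype(int);H,Sa,V=[hsv[...,i] for i in range(3)]
    red=(((H<6)|(H>172))&(Sa>150)&(V>(45 if n=="top" else 125))).astype(np.uint8)
    b=blob(d,red,(229.4,231) if n=="top" else (303.5,227))
    print(n,"cap",mf(fitcyl(d,b[0],17,45 if n=="top" else 62.9,63)))
    blue=((H>100)&(H<130)&(Sa>130)).astype(np.uint8);c=proj(d,[[585.4,-167.7,20]])[0].astype(int);r=18
    m=np.zeros_like(blue);m[c[1]-r:c[1]+r,c[0]-r:c[0]+r]=blue[c[1]-r:c[1]+r,c[0]-r:c[0]+r]
    k=cv2.connectedComponentsWithStats(m);
    Mk=np.zeros_like(m);cv2.fillConvexPoly(Mk,cv2.convexHull(cv2.findNonZero(m)),1);Mb=cv2.GaussianBlur(Mk.astype(np.float32),(0,0),1)
    def res(p):
        co,si=np.cos(p[2]),np.sin(p[2]);P=[(p[0]+a*co-q*si,p[1]+a*si+q*co,z) for z in(0,35) for a,q in((-20,-30),(-20,30),(20,30),(20,-30))]
        I=np.zeros_like(m);cv2.fillConvexPoly(I,np.round(cv2.convexHull(proj(d,np.array(P)).astype(np.float32))*16).astype(np.int32),1,shift=4)
        return float(((cv2.GaussianBlur(I.astype(np.float32),(0,0),1)-Mb)**2).sum())
    z0=np.array([585,-168,-.14])
    R=minimize(res,z0,method="Nelder-Mead",options=dict(initial_simplex=[z0,z0+[6,0,0],z0+[0,6,0],z0+[0,0,.2]]))
    print(n,"carton",mf(R.x[:2]),"yaw rel mat",np.degrees(R.x[2]-np.arctan2(x[1],x[0])).round(1),R.fun)
print(manip.state()["qd"].round(3))
E
```

```text
top spacer [0.5 0.1]
top nut [-60.2  -0.4]
top cap [  0.3 139.8]
top carton [ 110.1 -141. ] yaw rel mat -2.5 17.9655818939209
side spacer [0.5 0.8]
side nut [-60.2   0. ]
side cap [  1.1 142.3]
side carton [ 109.8 -140.1] yaw rel mat 1.2 7.985879421234131
[ 0.013  0.004  0.009  0.    -0.001 -0.002]
```

All targets are met within about 2 mm. Handing in.

```bash
python3 -m creep '[0,0,0,0,0,0,0,0,0,0,0,0,0,0,0,0,0,0]'; python3 -c "
from station import manip
print(manip.sign_off())"
```

```text
time: 37.08
eef_pos: [471.9, -450.9, 209.1]
eef_rot: [2.347, 2.068, 0.006]
wrist_force: [-0.2, -0.4, 1.0]
finger_gap: 53.9
the job is handed in; nothing more can be done
None
```

I laid out the wheel kit in the order asked and handed the job in at about 37 s. Everything was released and the arm was raised clear, over the bench beyond the mat.

The last camera checks, in the mat's frame:

| Part | Result | Wanted |
|---|---|---|
| Bearing on hub | about 1 mm off centre, measured just after it was placed | centred |
| Cap on bearing | 0.3 mm off by the top camera, about 2.5 mm by the side camera | centred |
| Spacer | within 1 mm of the midpoint | midway between hub and sprocket |
| Nut | gap about 30 mm, within 0.5 mm sideways, one flat turned toward the spacer | about 30 mm directly in front |
| Carton | gap about 30 mm, within 1 mm sideways | about 30 mm directly behind |

- **Cap:** the two cameras disagree on it. I trust the top view, because the shadowed or reflected red at the cap's foot makes the side view less reliable.
- **Carton angle:** the fits gave −2.5° from the top and +1.2° from the side, which brackets parallel. The gripper released it at 0° to the mat.
- **Camera offset:** the two cameras differ by a constant 3–4 mm in x, so I used the mean of the two.
- **Not to be disturbed:** the tin and screwdriver look unmoved in the last pictures, and the larger red cap was left alone.

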